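# Bolt down the bedside charging dock

### The arm

A 6-joint arm with a two-finger parallel gripper is mounted at the origin on the work surface. World frame = base frame: x ahead of the robot, y to its left, z up, the work surface at z = 0. Lengths are in m, angles in rad, forces in N, time in s.
With the tool pointing down it reaches from about 0.25 to 0.775 m from the base axis. Payload 4 kg.
Tool frame: the origin (TCP) lies at the centre of the arm's flange, where the gripper is bolted on; the fingertips stand 199 mm ahead of it and the grasp point (between the pads) lies 180 mm ahead of it (robot.tcp_to_tips is the z of the fingertips in the tool frame, in m); z points along the fingers, y is the line along which they close (so a half turn about z gives the same grasp; the last joint's range is limited). The gripper opens to 94 mm and grips with 3 to 60 N. Pads are 16 mm wide; open, the fingers measure 119 mm over their backs; the gripper's body (75 mm by 177 mm) begins 78 mm behind the grasp point.
Start: joints at [-1.272, 0.087, 1.371, -0, 1.684, -0.103], TCP at [0.215, -0.506, 0.405] pointing down, gripper open.
Joint ranges: [-3.1, 3.1], [-0.76, 2.03], [0.27, 2.55], [-1.08, 4.22], [0.17, 2.65], [-2.57, 2.57]. Speed limits (rad/s): [2.79, 2.79, 3.14, 3.14, 3.14, 3.14].

### API

Orientations are given as [roll, pitch, yaw] about the fixed x, y, z axes, in that order (R = Rz(yaw) Ry(pitch) Rx(roll)).
In Python, from bench import robot gives the robot as it stands.
- The arm moves only by the tool play_rows, never from a script. Its arguments are lists of equal length, an entry for each row: "translation": the shift along the tool's x, y, z scaled (see below), a list of three; "twist": the turn, a rotation vector about the tool's x, y, z scaled (see below), a list of three; "gripper": the opening, from -1 (shut) to 1 (fully open). A call has 1 to 8 rows; each row shifts and turns the commanded pose from where the row before left it, along the tool's axes as they then stand; what a row does not reach is not made up. The controller multiplies each number of a shift by 0.04 m and each number of a turn by 0.1 rad. A row lasts 1/10 s, in which the tool goes at most 50 mm and 8.59 degrees, less where a joint would pass 70% of its speed; a pose out of reach is approached as far as the arm can. A call with a number of a shift or a turn outside -1 to 1 is refused whole. A call with a gripper value outside its range is refused whole. The fingers move at their own pace and stop on an object; the grip force is fixed at half the most. Time passes only in rows, so rows that do not move let the fingers close. It gives the time, the measured TCP pose, the force, the opening and the grip force at its end, in the units of the state.
- robot.get_obs(): the state, without advancing time (a new reading comes with each control period).
- robot.snapshot(name): name is "scene" or "top" or "wrist"; returns the picture (400x640x3 uint8, red, green, blue); there is no depth.
- robot.camera_model(name): a dict with "camera_matrix" (3x3 intrinsics, pixels), "k1" (the pictures are not rectified: a ray, as slopes to the right and down, at radius r is drawn at 1 + k1 r^2 times it, then the intrinsics apply), "rvec" (rotation vector, rad) and "tvec" (3), from world to camera coordinates, as OpenCV has them. Camera axes: x right, y down, z forward; pixel columns grow to the right and rows downward; lengths in m; the calibration is good to about 2 mm. A picture is of the moment at which its call begins: read the wrist's pose just before it. camera_model takes no time and is no camera call; for the wrist camera it gives the pose at the moment of the call.
- robot.close_job(): hands the job in; it is judged then, once.
Trained networks look in the newest picture that a camera, given by its name, has taken for a name from the list of things; names that differ only in an ending like _2 or _b are one class to them, and where a whole thing is asked for, a point or a joint stands for the part that bears it (a point fixed in the world has none). Each returns a list of dicts, best first, with "score" (0 to 1); they miss things now and then, are a little off and sometimes report something else, mostly with a low value. They report only what shows in the picture. A call takes as long as a camera call. They do not tell look-alikes from the thing itself.
- robot.recognise(name, camera): "centre" ([x, y, z] in m, in world coordinates, good to about 4 mm: the middle of the surface that is visible of it).
- robot.spot_point(name, camera): "centre" ([x, y, z] in m, in world coordinates, good to about 4 mm: a listed point, or the origin of a listed thing).
The state is a dict: "time": time; "joint_positions": joint angles; "qvel": joint speeds; "joint_torque": joint torques, N m; "tool_pos": TCP position; "ee_rot": TCP orientation; "wrist_force": force on the tool from outside, world axes, zero at the start; "wrist_torque": the same for the moment, N m; "width": finger opening in m; "finger_force": force on a finger pad.
Only numpy, scipy, OpenCV 4.12 (cv2) and the standard library are available. Lean on these libraries where they do the work, as an engineer would, in place of code of your own. Each camera call takes 0.05 s, during which the arm holds its last target. There are 200 camera calls.

### The job

Fasten the bedside charging dock to the table: run the hex nut on its stud down clockwise with the fingers until it comes up firmly against the washer, and leave the rest to the wrench. Then tighten it with the large open-ended wrench, clockwise, fully to its stop, and lay the wrench back flat on the black tool mat, leaving the nut tight. Do not disturb the other things on the table.

Things in the scene. Friction and masses are not known exactly. Their poses are not given: they have to be found in the camera images.
- dock: Black charging dock, fixed, yaw within 18 deg. Origin: on the table under the stud's axis; x points to the dock's body (110 x 165 mm, 44 high, front 75 mm from the axis). A steel ear 8 mm thick, 60 wide, runs under the stud from 60 mm in front of it. On it a round boss 46 mm wide, top at 28 mm, and a washer 50 mm wide, top at 30.5. Stud 24 mm thick, ends at 62 mm.
- nut: Plain steel hex nut on the stud, 36 mm across flats, 41.6 across corners, from 31 to 53 mm above the table, a white collar 31 mm wide above it up to 57 mm. It turns about the vertical and stays at its height. Origin: centre of its underside. Flats face its own y axis and every 60 deg from there. Clockwise from above tightens.
- nut_spin (a joint): Free running of the nut, rad, grows clockwise from above; starts at 0 to 0.8. It takes about 0.1 N m, until the nut comes up snug after 1.6 to 2.4 rad (more than one grasp): there this value stops growing and the resistance jumps to about 1.0 N m.
- nut_seat (a joint): Tightening of the nut once snug, rad, grows clockwise; 0 until then. About 1.0 N m all the way to a hard stop at 0.9 rad. Stays where it is left. The fingers should leave it below 0.3: the rest is for the wrench.
- wrench: The larger steel open-ended wrench, flat on the mat, handle toward the robot, 240 mm long, 0.28 to 0.42 kg. Origin: under the jaw's centre, at its underside; x out of the mouth, z up. Jaw gap 37.5 mm across y, floor at x = -21, prongs to x = 26 mm, flared over the last 8. Head 60 mm wide, 10 thick; handle 18 mm wide, 12 thick, x = -44 to -203 mm, end at -216.
- wrench_grip (a point): Hold here, across y: on the handle, 6 mm above the underside, 115 mm from the jaw's centre; axes as the wrench's. With its x along the nut's x axis (or every 60 deg from it) the wrench slides level onto the nut from the side, underside 33 to 42 mm above the table. It turns some 5 to 10 deg on the nut before it bites.
- mat: Black rubber tool mat, fixed to the table, 250 (x) by 200 (y) by 3 mm, on the other side from the dock. Origin: centre of its underside. Both wrenches lie on it, about 95 mm apart; which is left and which right varies.
- small_wrench: The smaller open-ended wrench, 160 mm long, jaw gap 17.5 mm, too small for the nut; on the mat. Leave alone. Origin under its jaw's centre.
- tumbler: Glass tumbler 60 mm wide, 80 mm tall, standing between dock and mat. Leave alone. Origin under its centre.
- remote: Grey remote control, 150 by 42 by 16 mm, lying flat between dock and mat. Leave alone. Origin under its centre.
- bottle: Clear plastic bottle 64 mm wide, 190 mm tall, at the left. Leave alone. Origin under its centre.
- notepad: Block of note paper 100 by 150 by 12 mm, at the right. Leave alone. Origin under its centre.
- mug: White mug 80 mm wide, 90 mm tall, at the right. Leave alone. Origin under its centre.
Not all that is in view belongs to the job. What is shaped like the wrench but blue is not meant.

How it is judged:
On the way, in this order (a step that is already met when the one before it is completed fails the run):
1. the fingers have run the nut down until it is snug (value of joint nut_spin above 2.3 rad and contact force between the fingers and nut above 0.5 N), for 0.1 s.
2. the wrench on the nut has tightened it to the stop (value of joint nut_seat above 0.8 rad and contact force between wrench and nut above 0.5 N), for 0.05 s.
At the end, for the whole second after the job is handed in: The nut is tight: nut_seat above 0.8 rad (stop at 0.9) and nut not backed off (nut_spin above 2.1). The wrench lies flat and at rest on the mat: jaw centre and grip point over the mat, grip point below 13 mm, within 0.1 rad of level (value of joint nut_seat above 0.8 rad and value of joint nut_spin above 2.1 rad and x of wrench in the frame of mat between -0.13 and 0.13 m and y of wrench in the frame of mat between -0.1 and 0.1 m and x of wrench_grip in the frame of mat between -0.125 and 0.125 m and y of wrench_grip in the frame of mat between -0.1 and 0.1 m and height (world z) of wrench_grip below 0.013 m and angle between the z axis of wrench and the z axis of mat, either way round below 0.1 rad and linear speed of wrench below 0.02 m/s); the robot touches nothing.
It fails at once if the fingers do the wrench's part of the tightening (nut_seat beyond 0.35 rad with the fingers on the nut) (value of joint nut_seat above 0.35 rad and contact force between the fingers and nut above 1 N).
It fails at once if another thing on the table is moved by more than 4 cm (distance of any of small_wrench, tumbler, remote, bottle, notepad, mug from where it was at the start of the episode above 0.04 m).
It also fails if it takes over 72 s, if anything falls off the work surface, if the arm or the gripper's body presses on something with over 40 N, if the wrist force passes 120 N, or if a joint passes its speed limit or range.

## Working session

There is one attempt and no reset: what is moved stays moved. The work goes in short steps, Python scripts to look and compute and a tool call to move; the robot and the scene stay as the last step left them, time stands still between calls to the robot, and variables do not carry over. Pictures are saved under pics/ and viewed, at most 10 in all, crops included, and the job is handed in when it is done.

Besides the shell and the picture viewer there is one more tool, called after "Request:" by a JSON object that holds its "name" and its "arguments", one argument or row to a line. play_rows: Moves the arm, as the interface text tells. Its arguments: {"type":"object","properties":{"translation":{"type":"array","items":{"type":"array","items":{"type":"number","minimum":-1,"maximum":1}}},"twist":{"type":"array","items":{"type":"array","items":{"type":"number","minimum":-1,"maximum":1}}},"gripper":{"type":"array","items":{"type":"number"}}},"required":["translation","twist","gripper"]}

```bash
mkdir -p pics; ls; cat > h.py <<'E'
import numpy as np, cv2
from scipy.spatial.transform import Rotation as R
from bench import robot
def save(cam,name):
    im=robot.snapshot(cam); cv2.imwrite('pics/'+name,im[:,:,::-1]); return im
def proj(cam,P):
    m=robot.camera_model(cam); P=np.atleast_2d(P).astype(float)
    Rm=cv2.Rodrigues(np.array(m['rvec'],float))[0]; c=P@Rm.T+np.array(m['tvec']).ravel()
    s=c[:,:2]/c[:,2:]; r2=(s**2).sum(1,keepdims=True); s=s*(1+m['k1']*r2)
    K=np.array(m['camera_matrix']); return s@K[:2,:2].T+K[:2,2]
def unproj(cam,uv,z,m=None):
    m=m or robot.camera_model(cam); K=np.array(m['camera_matrix'])
    s0=(np.atleast_2d(uv)-K[:2,2])@np.linalg.inv(K[:2,:2]).T; s=s0.copy()
    for _ in range(20): s=s0/(1+m['k1']*(s**2).sum(1,keepdims=True))
    Rm=cv2.Rodrigues(np.array(m['rvec'],float))[0]; C=-Rm.T@np.array(m['tvec']).ravel()
    d=np.c_[s,np.ones(len(s))]@Rm
    return C+d*((z-C[2])/d[:,2:])
E
python3 - <<'E'
from h import *
a=save('top','top.png'); b=save('scene','scene.png')
np.set_printoptions(precision=4,suppress=True)
for n in ['wrench','wrench_grip','small_wrench','nut','dock','mat','tumbler','remote','bottle','mug','notepad']:
    for d in robot.spot_point(n,'top')[:3]: print(n,np.array(d['centre']),round(d['score'],2),proj('top',d['centre'])[0])
print(robot.get_obs())
for c in ['top','scene','wrist']: print(c,robot.camera_model(c))
E
```

```text
pics
wrench [ 0.6285 -0.1485  0.0024] 0.94 [365.7352 142.5401]
wrench [ 0.2065 -0.3941  0.0045] 0.84 [449.0646 282.2815]
wrench [ 0.509  -0.1505  0.0104] 0.38 [367.1369 181.1096]
wrench_grip [ 0.5079 -0.1523  0.01  ] 0.8 [367.7255 181.4925]
wrench_grip [ 0.1689 -0.2837  0.0048] 0.71 [412.5527 295.3329]
small_wrench [ 0.6051 -0.2418  0.002 ] 0.6 [396.4065 150.2165]
nut [0.568 0.217 0.032] 0.65 [243.7868 160.5034]
nut [ 0.6273 -0.1461  0.0038] 0.6 [365.0011 142.8217]
dock [ 0.5739  0.2163 -0.0019] 0.91 [245.9434 160.6504]
mat [ 0.5324 -0.2011 -0.0003] 0.85 [383.3354 173.9532]
tumbler [ 0.5904  0.0007 -0.0005] 0.87 [316.6848 155.0342]
remote [ 0.4319  0.0192 -0.0006] 0.91 [310.5147 207.0627]
bottle [0.5675 0.4247 0.0017] 0.76 [178.3109 162.8895]
mug [ 0.5641 -0.4543 -0.0018] 0.77 [465.2051 164.0466]
mug [0.5687 0.217  0.0326] 0.2 [243.7564 160.2335]
notepad [ 0.4364 -0.42   -0.0034] 0.76 [455.2544 205.6372]
notepad [ 0.589   0.0036 -0.0001] 0.74 [315.729 155.463]
{'time': 0.65, 'joint_positions': array([-1.2721,  0.0872,  1.3707,  0.    ,  1.6836, -0.1031]), 'qvel': array([-0.001 ,  0.0
[... 446 characters left out ...]
   , 434.7722, 205.9944],
       [  0.    ,   0.    ,   1.    ]]), 'k1': -0.09848137352962011, 'rvec': array([ 2.1766, -2.1762,  0.0806]), 'tvec': array([0.0045, 0.4336, 1.2702])}
scene {'camera_matrix': array([[371.8701,   0.    , 320.6412],
       [  0.    , 371.8701, 195.3543],
       [  0.    ,   0.    ,   1.    ]]), 'k1': -0.0028499366657964297, 'rvec': array([ 2.1499,  0.8337, -0.367 ]), 'tvec': array([-0.3281, -0.154 ,  1.4104])}
wrist {'camera_matrix': array([[327.1078,   0.    , 321.2126],
       [  0.    , 327.1078, 206.7458],
       [  0.    ,   0.    ,   1.    ]]), 'k1': -0.049369312378131726, 'rvec': array([-2.4182,  1.6022,  0.2241]), 'tvec': array([-0.551 , -0.0278,  0.3918])}
```

View pics/top.png

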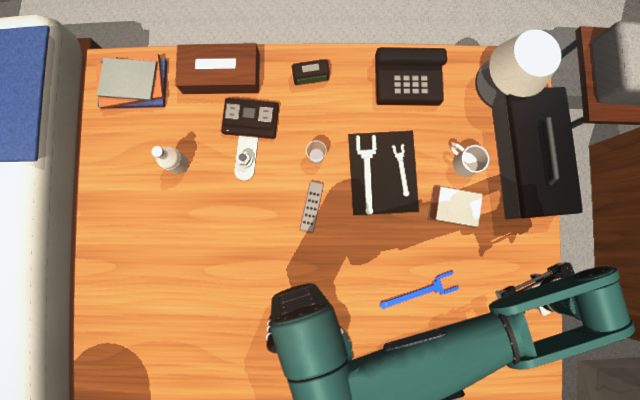

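View pics/scene.png

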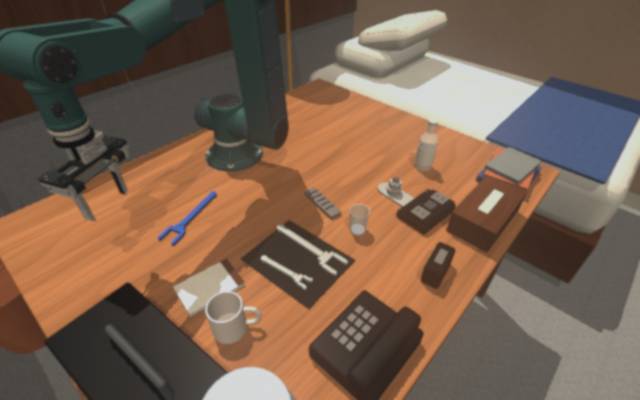

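Candidates for the wrench in the top view are the large steel one at (366,172), the small steel one at (401,170) and the blue look-alike at (420,290). I choose the one at (366,172): it is steel, larger, and lies on the mat. The nut is at (244,160), on the dock at (250,117). I'll check both in a close crop.

```bash
python3 - <<'E'
from h import *
np.set_printoptions(precision=4,suppress=True)
im=cv2.imread('pics/top.png')
c=cv2.resize(im[90:220,210:430],None,fx=3.6,fy=3.6,interpolation=cv2.INTER_CUBIC); cv2.imwrite('pics/crop1.png',c)
m=robot.camera_model('wrist');Rm=cv2.Rodrigues(np.array(m['rvec'],float))[0];C=-Rm.T@np.array(m['tvec']).ravel()
o=robot.get_obs();T=R.from_euler('xyz',o['ee_rot']).as_matrix()
print('cam in tool',T.T@(C-o['tool_pos']),'axes cols in tool',T.T@Rm.T)
E
```

```text
cam in tool [0.0803 0.001  0.0202] axes cols in tool [[-0.0013 -0.9615 -0.2749]
 [ 1.     -0.0013 -0.0002]
 [-0.0002 -0.2749  0.9615]]
```

View pics/crop1.png

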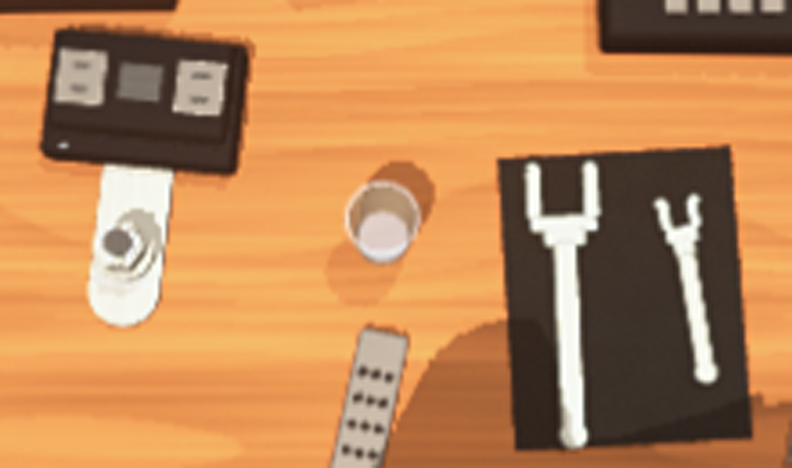

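Request:
{"name": "play_rows", "arguments": {
  "translation": [
    [0.84,-0.73,0],
    [0.84,-0.73,0],
    [0.84,-0.73,0],
    [0.84,-0.73,0],
    [0.84,-0.73,0],
    [0.84,-0.73,0],
    [0.84,-0.73,0],
    [0.84,-0.73,0]
  ],
  "twist": [
    [0,0,0],
    [0,0,0],
    [0,0,0],
    [0,0,0],
    [0,0,0],
    [0,0,0],
    [0,0,0],
    [0,0,0]
  ],
  "gripper": [1,1,1,1,1,1,1,1]
}}

```text
time: 1.45
tool_pos: [0.3714, -0.1843, 0.405]
ee_rot: [3.141, -0.001, 0.401]
wrist_force: [0.5, -0.3, 0.2]
width: 0.0938
finger_force: 0.0
```

Request:
{"name": "play_rows", "arguments": {
  "translation": [
    [0.84,-0.73,0],
    [0.84,-0.73,0],
    [0.84,-0.73,0],
    [0.84,-0.73,0],
    [0.84,-0.73,0],
    [0.84,-0.73,0],
    [0.84,-0.73,0],
    [0.84,-0.73,0]
  ],
  "twist": [
    [0,0,0],
    [0,0,0],
    [0,0,0],
    [0,0,0],
    [0,0,0],
    [0,0,0],
    [0,0,0],
    [0,0,0]
  ],
  "gripper": [1,1,1,1,1,1,1,1]
}}

```text
time: 2.25
tool_pos: [0.5276, 0.136, 0.4048]
ee_rot: [3.141, -0.0, 0.402]
wrist_force: [1.1, -0.8, 0.3]
width: 0.0939
finger_force: 0.0
```

Request:
{"name": "play_rows", "arguments": {
  "translation": [
    [0.84,-0.73,0],
    [0.84,-0.73,0],
    [0,0,0],
    [0,0,0],
    [0,0,0],
    [0,0,0],
    [0,0,0],
    [0,0,0]
  ],
  "twist": [
    [0,0,-1],
    [0,0,-1],
    [0,0,-1],
    [0,0,-1],
    [0,0,-1],
    [0,0,-1],
    [0,0,-1],
    [0,0,-1]
  ],
  "gripper": [1,1,1,1,1,1,1,1]
}}

```text
time: 3.05
tool_pos: [0.5621, 0.2159, 0.4046]
ee_rot: [3.142, 0.0, 1.206]
wrist_force: [-0.4, -0.2, 0.3]
width: 0.0941
finger_force: 0.0
```

Request:
{"name": "play_rows", "arguments": {
  "translation": [
    [0,0,0],
    [0,0,0],
    [0,0,0],
    [0,0,0],
    [0,0,0],
    [0,0,0],
    [0,0,0],
    [0,0,0]
  ],
  "twist": [
    [0,0,-1],
    [0,0,-1],
    [0,0,-1],
    [0,0,-1],
    [0,0,-1],
    [0,0,-1],
    [0,0,-1],
    [0,0,-1]
  ],
  "gripper": [1,1,1,1,1,1,1,1]
}}

```text
time: 3.85
tool_pos: [0.5621, 0.2158, 0.4046]
ee_rot: [-3.142, 0.0, 2.006]
wrist_force: [-0.4, 0.3, -0.8]
width: 0.0944
finger_force: 0.0
```

Request:
{"name": "play_rows", "arguments": {
  "translation": [
    [0,0,1],
    [0,0,1],
    [0,0,0],
    [0,0,0],
    [0,0,0],
    [0,0,0],
    [0,0,0],
    [0,0,0]
  ],
  "twist": [
    [0,0,-1],
    [0,0,-1],
    [0,0,-1],
    [0,0,-1],
    [0,0,-1],
    [0,0,-1],
    [0,0,-1],
    [0,0,-1]
  ],
  "gripper": [1,1,1,1,1,1,1,1]
}}

```text
time: 4.65
tool_pos: [0.5621, 0.2158, 0.3246]
ee_rot: [-3.142, 0.0, 2.806]
wrist_force: [-0.4, -0.4, -0.3]
width: 0.094
finger_force: 0.0
```

Request:
{"name": "play_rows", "arguments": {
  "translation": [
    [0,0,0],
    [0,0,0],
    [0,0,0],
    [0,0,0],
    [0,0,0],
    [0,0,0],
    [0,0,0],
    [0,0,0]
  ],
  "twist": [
    [0,0,-1],
    [0,0,-1],
    [0,0,-1],
    [0,0,-1],
    [0,0,-1],
    [0,0,-1],
    [0,0,0],
    [0,0,0]
  ],
  "gripper": [1,1,1,1,1,1,1,1]
}}

```text
time: 5.45
tool_pos: [0.5621, 0.2158, 0.3246]
ee_rot: [-3.142, -0.0, -2.883]
wrist_force: [-0.7, 0.3, 0.4]
width: 0.0938
finger_force: 0.0
```

```bash
python3 - <<'E'
from h import *
np.set_printoptions(precision=4,suppress=True)
im=save('wrist','w1.png')
for n in ['nut','dock']:
    for d in robot.spot_point(n,'wrist')[:2]+robot.recognise(n,'wrist')[:1]: print(n,np.array(d['centre']),round(d['score'],2),proj('wrist',d['centre'])[0])
p=proj('wrist',[0.568,0.217,0.055])[0].astype(int);print(p)
x0,y0=max(p[0]-110,0),max(p[1]-80,0)
cv2.imwrite('pics/w1c.png',cv2.resize(im[y0:y0+160,x0:x0+220,::-1],None,fx=3.6,fy=3.6,interpolation=cv2.INTER_CUBIC));print(x0,y0)
print(robot.get_obs()['joint_positions'])
E
```

```text
nut [0.5729 0.2202 0.026 ] 0.94 [324.1225 219.4808]
nut [0.5635 0.2162 0.0524] 0.93 [322.6059 217.8068]
dock [ 0.5735  0.222  -0.001 ] 0.69 [325.5152 211.8461]
dock [0.647  0.2179 0.0271] 0.87 [301.7973 290.5081]
[322 224]
212 144
[ 0.2725  0.2301  1.3667 -0.0001  1.5447 -1.5579]
```

View pics/w1c.png

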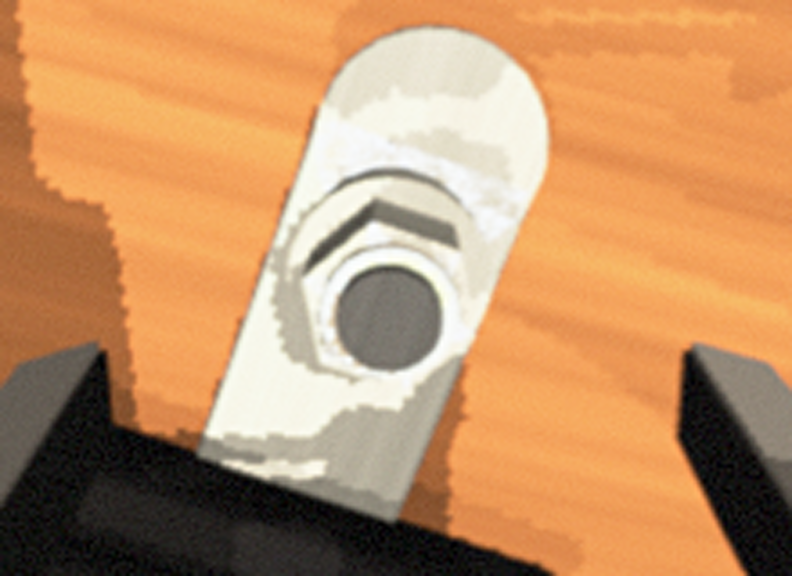

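The crop shows the stud top at (388,317), with the nut's near corners at about (305,270), (373,213) and (457,237). Next I'll compute the nut's angle.

```bash
python3 - <<'E'
from h import *
np.set_printoptions(precision=4,suppress=True)
U=lambda pts,z:unproj('wrist',np.array(pts)/3.6+[212,144],z)
c=U([(388,317)],.062)[0]; print(c)
for pts,z in (([(305,273),(372,222),(458,248),(318,372)],.053),([(305,262),(375,201),(458,225)],.031)):
    d=U(pts,z)-c; print(np.hypot(d[:,0],d[:,1]),np.degrees(np.arctan2(d[:,1],d[:,0])))
o=robot.get_obs();T=R.from_euler('xyz',o['ee_rot']).as_matrix();print('delta tool',T.T@(np.r_[c[:2],.2335]-o['tool_pos']))
# dock yaw: ear centerline edges at z=.008
d=U([(200,455),(318,110),(398,520),(545,190)],.008);print(np.degrees(np.arctan2(*(d[0]-d[1])[[1,0]])),np.degrees(np.arctan2(*(d[2]-d[3])[[1,0]])))
E
```

```text
[0.5725 0.2162 0.062 ]
[0.02   0.0194 0.0203 0.0234] [ -96.1903 -154.6118  144.6956  -29.0691]
[0.0206 0.0184 0.0207] [ -82.8303 -155.0577  140.616 ]
delta tool [-0.0101 -0.0022  0.0912]
-4.822646712043966 -6.78218030553233
```

Request:
{"name": "play_rows", "arguments": {
  "translation": [
    [-0.25,-0.05,0],
    [0,0,0],
    [0,0,0.76],
    [0,0,0.76],
    [0,0,0.76],
    [0,0,0],
    [0,0,0],
    [0,0,0]
  ],
  "twist": [
    [0,0,0],
    [0,0,-0.9],
    [0,0,-0.9],
    [0,0,0],
    [0,0,0],
    [0,0,0],
    [0,0,0],
    [0,0,0]
  ],
  "gripper": [1,1,1,1,1,1,-1,-1]
}}

```text
time: 6.5
tool_pos: [0.5733, 0.2167, 0.2358]
ee_rot: [-3.141, 0.004, -2.702]
wrist_force: [-0.0, -0.8, 0.6]
width: 0.0812
finger_force: 0.0
```

Request:
{"name": "play_rows", "arguments": {
  "translation": [
    [0,0,0],
    [0,0,0],
    [0,0,0],
    [0,0,0],
    [0,0,0],
    [0,0,0],
    [0,0,0],
    [0,0,0]
  ],
  "twist": [
    [0,0,0],
    [0,0,0],
    [0,0,0],
    [0,0,0],
    [0,0,0],
    [0,0,0],
    [0,0,0],
    [0,0,0]
  ],
  "gripper": [-1,-1,-1,-1,-1,-1,-1,-1]
}}

```text
time: 7.3
tool_pos: [0.5721, 0.2168, 0.2335]
ee_rot: [3.141, -0.0, -2.701]
wrist_force: [-2.2, 1.9, 1.5]
width: 0.0357
finger_force: 30.0
```

```bash
python3 -c "
from h import *
o=robot.get_obs();print(o['wrist_torque'],o['wrist_force'],o['joint_positions'],o['width'],o['finger_force'],o['tool_pos'])"
```

```text
[ 0.42764837  0.09413672 -0.04572964] [-2.20158018  1.87670719  1.48306188] [ 2.69324739e-01  3.12514700e-01  1.45168796e+00  8.42127723e-04
  1.37762316e+00 -1.74192648e+00] 0.03572824259624965 29.995009303092957 [0.57208501 0.21675989 0.23353159]
```

Width 36 mm means the fingers are on the flats. Now I'll run the nut down.

Request:
{"name": "play_rows", "arguments": {
  "translation": [
    [0,0,0],
    [0,0,0],
    [0,0,0],
    [0,0,0],
    [0,0,0],
    [0,0,0],
    [0,0,0],
    [0,0,0]
  ],
  "twist": [
    [0,0,0.8],
    [0,0,0.8],
    [0,0,0.8],
    [0,0,0.8],
    [0,0,0.8],
    [0,0,0.8],
    [0,0,0.8],
    [0,0,0.8]
  ],
  "gripper": [-1,-1,-1,-1,-1,-1,-1,-1]
}}

```text
time: 8.1
tool_pos: [0.572, 0.2172, 0.2335]
ee_rot: [3.14, -0.001, 2.939]
wrist_force: [-1.2, 2.8, -0.0]
width: 0.0354
finger_force: 30.0
```

Request:
{"name": "play_rows", "arguments": {
  "translation": [
    [0,0,0],
    [0,0,0],
    [0,0,0],
    [0,0,0],
    [0,0,0],
    [0,0,0],
    [0,0,0],
    [0,0,0]
  ],
  "twist": [
    [0,0,1],
    [0,0,1],
    [0,0,1],
    [0,0,1],
    [0,0,1],
    [0,0,1],
    [0,0,1],
    [0,0,1]
  ],
  "gripper": [-1,-1,-1,-1,-1,-1,-1,-1]
}}

```text
time: 8.9
tool_pos: [0.5722, 0.2176, 0.2335]
ee_rot: [3.139, -0.002, 2.139]
wrist_force: [1.1, 4.4, 1.1]
width: 0.0357
finger_force: 30.0
```

```bash
python3 -c "
from h import *
o=robot.get_obs();print(o['wrist_torque'],o['wrist_force'],o['joint_torque'],o['width'],o['finger_force'],o['tool_pos'])"
```

```text
[ 0.82453926 -0.03074477  0.00890924] [1.1430442  4.36239015 1.09626415] [ -2.67309509 -41.25259638 -27.49980927  -1.34940382   0.40088262
  -0.73065765] 0.03574996210309736 29.9869903922081 [0.57223597 0.21755138 0.23354936]
```

Request:
{"name": "play_rows", "arguments": {
  "translation": [
    [0,0,0],
    [0,0,0]
  ],
  "twist": [
    [0,0,0.8],
    [0,0,0.8]
  ],
  "gripper": [-1,-1]
}}

```text
time: 9.1
tool_pos: [0.5723, 0.2176, 0.2335]
ee_rot: [3.14, -0.002, 1.979]
wrist_force: [1.2, 3.8, -0.6]
width: 0.0358
finger_force: 30.0
```

```bash
cat > t.py <<'E'
from h import *
o=robot.get_obs();print(o['wrist_torque'].round(2),o['wrist_force'].round(1),o['joint_torque'][[0,5]].round(2),o['width'],o['finger_force'],o['tool_pos'].round(4),o['ee_rot'].round(3))
E
python3 t.py
```

```text
[ 0.84 -0.09  0.06] [ 1.2  3.8 -0.6] [-2.67 -0.57] 0.035797505894228615 29.987722635269165 [0.5723 0.2176 0.2335] [ 3.140e+00 -2.000e-03  1.979e+00]
```

Request:
{"name": "play_rows", "arguments": {
  "translation": [
    [0,0,0]
  ],
  "twist": [
    [0,0,0.8]
  ],
  "gripper": [-1]
}}

```text
time: 9.2
tool_pos: [0.5723, 0.2176, 0.2336]
ee_rot: [3.14, -0.003, 1.899]
wrist_force: [-0.2, 3.5, -0.3]
width: 0.0359
finger_force: 30.0
```

```bash
python3 t.py
```

```text
[ 0.86 -0.15  0.15] [-0.2  3.5 -0.3] [-2.67 -0.57] 0.03589129820740285 29.987671673297882 [0.5723 0.2176 0.2336] [ 3.140e+00 -3.000e-03  1.899e+00]
```

Request:
{"name": "play_rows", "arguments": {
  "translation": [
    [0,0,0]
  ],
  "twist": [
    [0,0,1]
  ],
  "gripper": [-1]
}}

```text
time: 9.3
tool_pos: [0.5724, 0.2176, 0.2335]
ee_rot: [3.14, -0.003, 1.799]
wrist_force: [1.1, 5.9, -0.5]
width: 0.0357
finger_force: 30.0
```

```bash
python3 t.py
```

```text
[ 0.82 -0.17  0.11] [ 1.1  5.9 -0.5] [-2.65 -0.81] 0.03565551295212686 29.986542463302612 [0.5724 0.2176 0.2335] [ 3.140e+00 -3.000e-03  1.799e+00]
```

Request:
{"name": "play_rows", "arguments": {
  "translation": [
    [0,0,0]
  ],
  "twist": [
    [0,0,1]
  ],
  "gripper": [-1]
}}

```text
time: 9.4
tool_pos: [0.5724, 0.2176, 0.2335]
ee_rot: [3.14, -0.003, 1.699]
wrist_force: [0.3, 4.9, -1.3]
width: 0.0355
finger_force: 30.0
```

```bash
python3 t.py
```

```text
[ 0.87 -0.19  0.09] [ 0.3  4.9 -1.3] [-2.62 -0.73] 0.035549875028370446 29.98670518398285 [0.5724 0.2176 0.2335] [ 3.140e+00 -3.000e-03  1.699e+00]
```

Not snug yet after 1.88 rad.

Request:
{"name": "play_rows", "arguments": {
  "translation": [
    [0,0,0]
  ],
  "twist": [
    [0,0,1]
  ],
  "gripper": [-1]
}}

```text
time: 9.5
tool_pos: [0.5725, 0.2174, 0.2336]
ee_rot: [3.14, -0.002, 1.601]
wrist_force: [1.1, 3.7, -0.4]
width: 0.0362
finger_force: 31.0
```

```bash
python3 t.py
```

```text
[ 0.73 -0.15  1.17] [ 1.1  3.7 -0.4] [-2.34  0.38] 0.03618080414709087 30.95194637775421 [0.5725 0.2174 0.2336] [ 3.140e+00 -2.000e-03  1.601e+00]
```

Request:
{"name": "play_rows", "arguments": {
  "translation": [
    [0,0,0]
  ],
  "twist": [
    [0,0,1]
  ],
  "gripper": [-1]
}}

```text
time: 9.6
tool_pos: [0.5725, 0.2175, 0.2336]
ee_rot: [3.14, -0.002, 1.502]
wrist_force: [1.0, 3.8, -0.7]
width: 0.0361
finger_force: 30.8
```

```bash
python3 t.py
```

```text
[ 0.67 -0.25  1.01] [ 1.   3.8 -0.7] [-2.88  0.25] 0.0360999251154601 30.786221623420715 [0.5725 0.2175 0.2336] [ 3.140e+00 -2.000e-03  1.502e+00]
```

The torque jumped to about 1.1 N m, so the nut is snug and seat is about 0.1. I'll hold briefly, release and rise.

Request:
{"name": "play_rows", "arguments": {
  "translation": [
    [0,0,0],
    [0,0,0],
    [0,0,0],
    [0,0,0],
    [0,0,0],
    [0,0,0],
    [0,0,-0.8],
    [0,0,-1]
  ],
  "twist": [
    [0,0,0],
    [0,0,0],
    [0,0,0],
    [0,0,0],
    [0,0,0],
    [0,0,0],
    [0,0,0],
    [0,0,0]
  ],
  "gripper": [-1,-1,1,1,1,1,1,1]
}}

```text
time: 10.4
tool_pos: [0.5715, 0.2159, 0.3031]
ee_rot: [-3.135, 0.003, 1.501]
wrist_force: [0.7, 0.4, 0.9]
width: 0.0804
finger_force: 0.0
```

Request:
{"name": "play_rows", "arguments": {
  "translation": [
    [0,0,-1],
    [0,0,0],
    [0,0,0]
  ],
  "twist": [
    [0,0,0],
    [0,0,0],
    [0,0,0]
  ],
  "gripper": [1,1,1]
}}

```text
time: 10.7
tool_pos: [0.5724, 0.2163, 0.3469]
ee_rot: [3.139, -0.001, 1.502]
wrist_force: [-0.1, 0.7, -1.0]
width: 0.0937
finger_force: 0.0
```

```bash
python3 - <<'E'
from h import *
np.set_printoptions(precision=4,suppress=True)
im=save('wrist','w2.png');c=np.array([.5725,.217])
for z in (.062,):print(proj('wrist',np.r_[c,z])[0])
p=proj('wrist',np.r_[c,.055])[0].astype(int);x0,y0=p[0]-80,p[1]-60
cv2.imwrite('pics/w2c.png',cv2.resize(im[y0:y0+120,x0:x0+160,::-1],None,fx=5,fy=5,interpolation=cv2.INTER_CUBIC));print(x0,y0)
o=robot.get_obs();print(o['tool_pos'],o['ee_rot'])
E
```

```text
[321.3635 210.4576]
241 148
[0.5721 0.2162 0.3448] [-3.1408  0.0006  1.5016]
```

View pics/w2c.png

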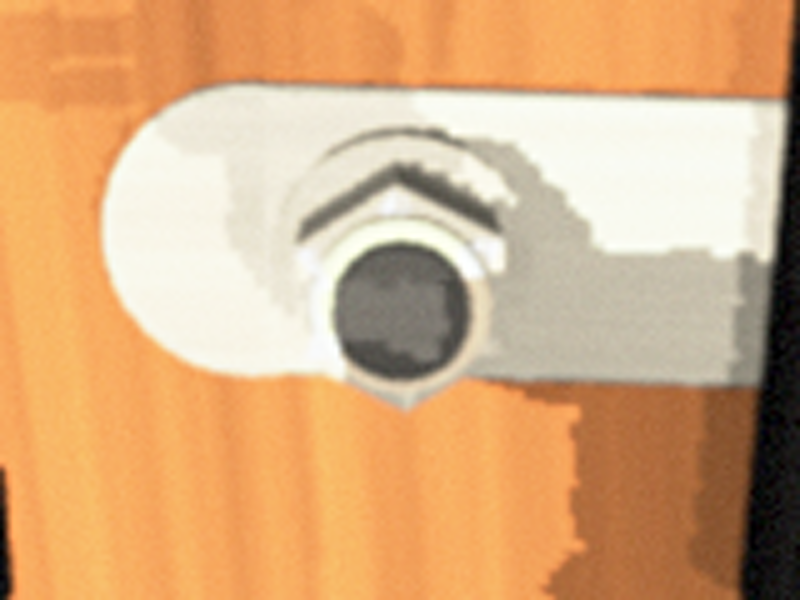

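The nut's corners point straight along the image's vertical, as expected: corners at (400,181) and (405,408), stud at (402,310). So nut x is about 27° in the world frame, with its centre at (0.5725, 0.217). Now to the wrench.

Request:
{"name": "play_rows", "arguments": {
  "translation": [
    [-0.93,-0.1,0],
    [-0.93,-0.1,0],
    [-0.93,-0.1,0],
    [-0.93,-0.1,0],
    [-0.93,-0.1,0],
    [-0.93,-0.1,0],
    [-0.93,-0.1,0],
    [-0.93,-0.1,0]
  ],
  "twist": [
    [0,0,0],
    [0,0,0],
    [0,0,0],
    [0,0,0],
    [0,0,0],
    [0,0,0],
    [0,0,0],
    [0,0,0]
  ],
  "gripper": [1,1,1,1,1,1,1,1]
}}

```text
time: 11.55
tool_pos: [0.5188, -0.0796, 0.3427]
ee_rot: [-3.137, -0.001, 1.502]
wrist_force: [0.5, -0.1, -0.1]
width: 0.094
finger_force: 0.0
```

Request:
{"name": "play_rows", "arguments": {
  "translation": [
    [-0.93,-0.1,0],
    [-0.93,-0.1,0],
    [0,0,0],
    [0,0,0],
    [0,0,0],
    [0,0,0],
    [0,0,0],
    [0,0,0]
  ],
  "twist": [
    [0,0,0],
    [0,0,0],
    [0,0,-1],
    [0,0,-1],
    [0,0,-1],
    [0,0,-1],
    [0,0,-1],
    [0,0,-1]
  ],
  "gripper": [1,1,1,1,1,1,1,1]
}}

```text
time: 12.35
tool_pos: [0.5062, -0.1518, 0.3425]
ee_rot: [-3.138, -0.004, 2.106]
wrist_force: [-1.2, 0.1, -0.2]
width: 0.0935
finger_force: 0.0
```

Request:
{"name": "play_rows", "arguments": {
  "translation": [
    [0,0,0],
    [0,0,0],
    [0,0,0],
    [0,0,0],
    [0,0,0],
    [0,0,0],
    [0,0,0],
    [0,0,0]
  ],
  "twist": [
    [0,0,-1],
    [0,0,-1],
    [0,0,-1],
    [0,0,-1],
    [0,0,-1],
    [0,0,-1],
    [0,0,-1],
    [0,0,-1]
  ],
  "gripper": [1,1,1,1,1,1,1,1]
}}

```text
time: 13.15
tool_pos: [0.5062, -0.1518, 0.3426]
ee_rot: [3.141, -0.005, 2.906]
wrist_force: [-0.8, 0.1, -0.1]
width: 0.0938
finger_force: 0.0
```

Request:
{"name": "play_rows", "arguments": {
  "translation": [
    [0,0,0],
    [0,0,0],
    [0,0,0],
    [0,0,0]
  ],
  "twist": [
    [0,0,-1],
    [0,0,-1],
    [0,0,-0.4],
    [0,0,0]
  ],
  "gripper": [1,1,1,1]
}}

```text
time: 13.55
tool_pos: [0.5062, -0.1518, 0.3428]
ee_rot: [3.14, -0.005, -3.142]
wrist_force: [0.3, -0.1, 0.2]
width: 0.094
finger_force: 0.0
```

```bash
python3 - <<'E'
from h import *
np.set_printoptions(precision=4,suppress=True)
im=save('wrist','w3.png')
for n in ['wrench','wrench_grip']:
    for d in robot.spot_point(n,'wrist')[:2]: print(n,np.array(d['centre']),round(d['score'],2),proj('wrist',d['centre'])[0])
o=robot.get_obs();print(o['tool_pos'],o['ee_rot'])
E
```

```text
wrench [ 0.6264 -0.1485  0.0022] 0.76 [324.9545 300.5777]
wrench_grip [ 0.51   -0.1505  0.0066] 0.86 [323.2705 200.3007]
[ 0.5065 -0.1519  0.3441] [ 3.1407 -0.0025  3.141 ]
```

View pics/w3.png

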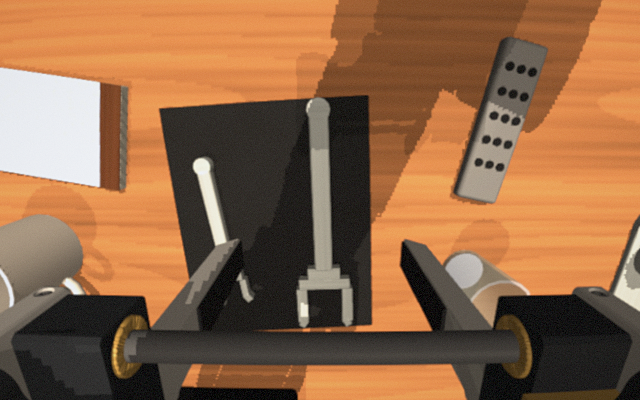

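The large wrench runs from its handle end (318,104) to its jaw at (325,300), with prong tips at (304,325) and (347,324). The small wrench lies to its left, at (203,165) to (250,295).

```bash
python3 - <<'E'
from h import *
np.set_printoptions(precision=4,suppress=True)
a=unproj('wrist',[(318,110),(323,264),(304,325),(347,324),(317,99)],.0135);print(a)
d=a[1]-a[0];print(np.degrees(np.arctan2(d[1],d[0])))
tip=(a[2]+a[3])/2; d=tip-a[0];th=np.arctan2(d[1],d[0]);print('th',th,np.degrees(th))
u=np.array([np.cos(th),np.sin(th)]);g=tip[:2]-.141*u;print('grip via tips',g,'via end',a[4][:2]+.101*u)
E
```

```text
[[ 0.4228 -0.1553  0.0135]
 [ 0.5767 -0.1508  0.0135]
 [ 0.6509 -0.1719  0.0135]
 [ 0.6497 -0.1243  0.0135]
 [ 0.4132 -0.1562  0.0135]]
1.677669551046327
th 0.031842672958082574 1.8244507689134881
grip via tips [ 0.5094 -0.1526] via end [ 0.5141 -0.153 ]
```

Request:
{"name": "play_rows", "arguments": {
  "translation": [
    [-0.11,0,0],
    [0,0,0.88],
    [0,0,0.88],
    [0,0,0.88],
    [0,0,0.6],
    [0,0,0.27],
    [0,0,0],
    [0,0,0]
  ],
  "twist": [
    [0,0,-0.3],
    [0,0,0],
    [0,0,0],
    [0,0,0],
    [0,0,0],
    [0,0,0],
    [0,0,0],
    [0,0,0]
  ],
  "gripper": [0,0,0,0,0,0,0,-1]
}}

```text
time: 14.5
tool_pos: [0.5116, -0.1521, 0.2058]
ee_rot: [-3.141, 0.001, -3.111]
wrist_force: [0.2, 0.2, 0.1]
width: 0.042
finger_force: 0.0
```

Request:
{"name": "play_rows", "arguments": {
  "translation": [
    [0,0,0],
    [0,0,0],
    [0,0,0],
    [0,0,0],
    [0,0,0],
    [0,0,0]
  ],
  "twist": [
    [0,0,0],
    [0,0,0],
    [0,0,0],
    [0,0,0],
    [0,0,0],
    [0,0,0]
  ],
  "gripper": [-1,-1,-1,-1,-1,-1]
}}

```text
time: 15.1
tool_pos: [0.5113, -0.1519, 0.2056]
ee_rot: [-3.141, 0.001, -3.111]
wrist_force: [-0.3, 0.1, 2.9]
width: 0.0178
finger_force: 30.0
```

```bash
python3 t.py
```

```text
[ 0.34 -0.07  0.05] [-0.3  0.1  2.9] [-0.56  0.05] 0.017843075116631232 30.000474750995636 [ 0.5113 -0.1519  0.2056] [-3.141e+00  1.000e-03 -3.111e+00]
```

Request:
{"name": "play_rows", "arguments": {
  "translation": [
    [0,0,-0.3],
    [0,0,-0.6],
    [0,0,-0.8],
    [0,0,-0.8],
    [0,0,-0.5],
    [0,0,0]
  ],
  "twist": [
    [0,0,0],
    [0,0,0],
    [0,0,0],
    [0,0,0],
    [0,0,0],
    [0,0,0]
  ],
  "gripper": [-1,-1,-1,-1,-1,-1]
}}

```text
time: 15.7
tool_pos: [0.5117, -0.1523, 0.3288]
ee_rot: [-3.138, 0.006, -3.112]
wrist_force: [1.0, -0.6, -1.8]
width: 0.0174
finger_force: 30.0
```

```bash
python3 t.py; python3 -c "
from h import *
im=save('wrist','w4.png')
for n in ['wrench','wrench_grip']:
    for d in robot.spot_point(n,'wrist')[:2]: print(n,np.array(d['centre']),round(d['score'],2))
o=robot.get_obs();p=o['tool_pos']
print(proj('wrist',[p+[.115,.0036,-.2026],p+[.141,.0276,-.1926],p+[.141,-.02,-.1926],p+[-.1,-.003,-.19]]))
"
```

```text
[ 0.04 -0.08 -0.01] [ 1.  -0.6 -1.8] [0.04 0.  ] 0.017360464618244635 29.99574512243271 [ 0.5117 -0.1523  0.3288] [-3.138  0.006 -3.112]
wrench [ 0.6271 -0.1503  0.1249] 0.65
wrench_grip [ 0.5102 -0.1561  0.1289] 0.87
[[322.67788529 400.26135423]
 [355.34706198 440.303895  ]
 [288.42331832 438.98574489]
 [322.55543173  72.00555361]]
```

View pics/w4.png

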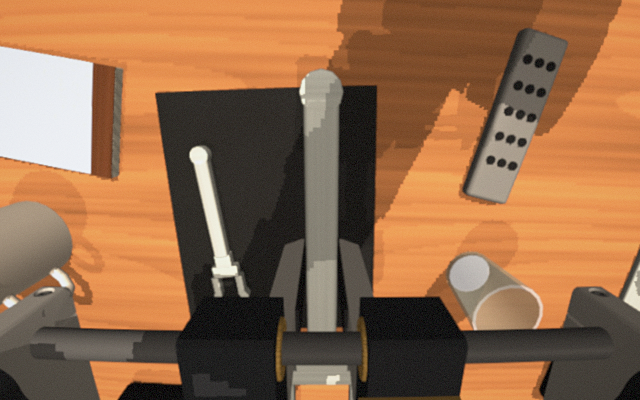

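The wrench is held level: its handle end shows at (321,72), as predicted. I'll carry it to the standoff.

Request:
{"name": "play_rows", "arguments": {
  "translation": [
    [0.27,0.92,0],
    [0.27,0.92,0],
    [0.27,0.92,0],
    [0.27,0.92,0],
    [0.27,0.92,0],
    [0.27,0.91,0],
    [0.27,0.91,0],
    [0.26,0.9,0]
  ],
  "twist": [
    [0,0,0],
    [0,0,0],
    [0,0,0],
    [0,0,0],
    [0,0,0],
    [0,0,0],
    [0,0,0],
    [0,0,0]
  ],
  "gripper": [-1,-1,-1,-1,-1,-1,-1,-1]
}}

```text
time: 16.65
tool_pos: [0.4149, 0.1393, 0.3226]
ee_rot: [-3.141, -0.004, -3.112]
wrist_force: [0.2, -0.3, -2.9]
width: 0.0176
finger_force: 30.0
```

Request:
{"name": "play_rows", "arguments": {
  "translation": [
    [0,0,0],
    [0,0,0],
    [0,0,0],
    [0,0,0],
    [0,0,0],
    [0,0,0],
    [0,0,0.5],
    [0,0,0]
  ],
  "twist": [
    [0,0,-0.4],
    [0,0,-0.8],
    [0,0,-1],
    [0,0,-1],
    [0,0,-0.8],
    [0,0,-0.4],
    [0,0,0],
    [0,0,0]
  ],
  "gripper": [-1,-1,-1,-1,-1,-1,-1,-1]
}}

```text
time: 17.45
tool_pos: [0.4148, 0.1378, 0.3004]
ee_rot: [3.139, -0.01, -2.671]
wrist_force: [0.1, 0.7, -2.8]
width: 0.0174
finger_force: 30.0
```

```bash
python3 - <<'E'
from h import *
np.set_printoptions(precision=4,suppress=True)
o=robot.get_obs();p=o['tool_pos'];th=o['ee_rot'][2]+np.pi;th=(th+np.pi)%(2*np.pi)-np.pi
u=np.array([np.cos(th),np.sin(th)]);n=np.array([.5725,.217])
d=n-p[:2]-.115*u;print(p,th,'ahead',d@u,'left',d@[-u[1],u[0]],'down to .2396:',p[2]-.2396,o['wrist_force'],o['joint_positions'])
im=save('top','t2.png')
c=np.r_[p[:2]+.115*u,p[2]-.2];q=proj('top',c)[0].astype(int);print(q,proj('top',np.r_[n,.062]))
print([ (x['centre'].__str__(),x['score']) for x in robot.spot_point('wrench','top')[:2]],c)
x0,y0=q[0]-70,q[1]-45
cv2.imwrite('pics/t2c.png',cv2.resize(im[y0:y0+100,x0:x0+130,::-1],None,fx=6,fy=6,interpolation=cv2.INTER_CUBIC));print(x0,y0)
E
```

```text
[0.4148 0.1378 0.3004] 0.470130858653254 ahead 0.0614766483052684 left -0.0008639269191931195 down to .2396: 0.060832888440627536 [ 0.1201  0.7084 -2.83  ] [ 0.191  -0.1193  1.7828 -0.0002  1.488  -1.8499]
[248 173] [[242.053  157.0631]]
[('[0.2059, -0.3895, 0.0043]', 0.77), ('[0.5182, 0.1901, 0.0984]', 0.64)] [0.5173 0.1899 0.1004]
178 128
```

View pics/t2c.png

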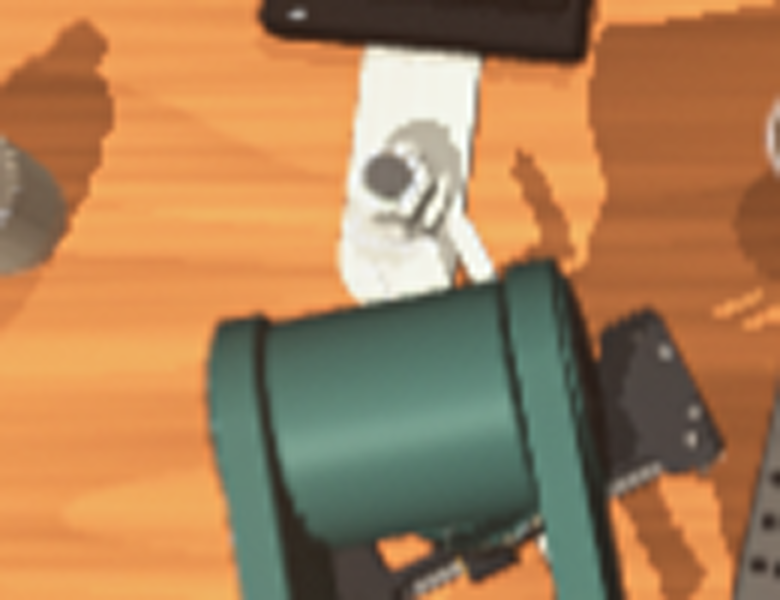

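The jaw position agrees with the prediction: the prong shows at (475,245), pointing at the nut at (390,175). I'll go down and start onto the nut.

Request:
{"name": "play_rows", "arguments": {
  "translation": [
    [0,-0.02,0.5],
    [0,0,0.6],
    [0,0,0.4],
    [0,0,0],
    [-0.3,0,0],
    [-0.3,0,0],
    [-0.2,0,0],
    [0,0,0]
  ],
  "twist": [
    [0,0,0],
    [0,0,0],
    [0,0,0],
    [0,0,0],
    [0,0,0],
    [0,0,0],
    [0,0,0],
    [0,0,0]
  ],
  "gripper": [-1,-1,-1,-1,-1,-1,-1,-1]
}}

```text
time: 18.35
tool_pos: [0.4468, 0.1526, 0.2461]
ee_rot: [-3.141, 0.002, -2.671]
wrist_force: [0.5, 0.1, -2.4]
width: 0.0174
finger_force: 30.0
```

```bash
cat > n.py <<'E'
from h import *
np.set_printoptions(precision=4,suppress=True)
o=robot.get_obs();p=o['tool_pos'];th=o['ee_rot'][2]+np.pi;th=(th+np.pi)%(2*np.pi)-np.pi
u=np.array([np.cos(th),np.sin(th)]);n=np.array([.5725,.217])
d=n-p[:2]-.115*u;print(p,th,'ahead',d@u,'left',d@[-u[1],u[0]],'und',p[2]-.2026,'F',o['wrist_force'].round(1),'T',o['wrist_torque'].round(2),o['width'],o['ee_rot'],o['joint_positions'][5])
E
python3 n.py
```

```text
[0.4468 0.1526 0.2461] 0.4707338757158577 ahead 0.026209764699633535 left 0.00038905991096111533 und 0.04354986085265039 F [ 0.5  0.1 -2.4] T [ 0.06 -0.03  0.03] 0.01742113737837387 [-3.1409  0.0025 -2.6709] -1.8325557575378792
```

Request:
{"name": "play_rows", "arguments": {
  "translation": [
    [0,0,0.16],
    [0,0,0],
    [-0.25,0,0],
    [-0.25,0,0],
    [-0.14,0,0],
    [0,0,0]
  ],
  "twist": [
    [0,0,0],
    [0,0,0],
    [0,0,0],
    [0,0,0],
    [0,0,0],
    [0,0,0]
  ],
  "gripper": [-1,-1,-1,-1,-1,-1]
}}

```text
time: 18.95
tool_pos: [0.469, 0.1639, 0.2389]
ee_rot: [-3.141, 0.001, -2.671]
wrist_force: [0.4, 0.2, -3.1]
width: 0.0179
finger_force: 30.0
```

```bash
python3 n.py
```

```text
[0.469  0.1639 0.2389] 0.47044828402444283 ahead 0.0013216700807063045 left 0.00037545885632439324 und 0.03628031560622852 F [ 0.4  0.2 -3.1] T [ 0.   -0.09  0.03] 0.017875133647771504 [-3.1414  0.0008 -2.6711] -1.8191166114896515
```

Seated on the nut with no force. Now I'll tighten along the arc.

Request:
{"name": "play_rows", "arguments": {
  "translation": [
    [-0.01,0.23,0],
    [-0.01,0.23,0],
    [-0.01,0.23,0],
    [-0.01,0.23,0],
    [-0.01,0.23,0]
  ],
  "twist": [
    [0,0,0.8],
    [0,0,0.8],
    [0,0,0.8],
    [0,0,0.8],
    [0,0,0.8]
  ],
  "gripper": [-1,-1,-1,-1,-1]
}}

```text
time: 19.45
tool_pos: [0.4562, 0.2068, 0.2388]
ee_rot: [-3.137, 0.001, -3.073]
wrist_force: [1.5, -5.8, -3.1]
width: 0.0178
finger_force: 30.4
```

```bash
python3 n.py
```

```text
[0.4562 0.2068 0.2388] 0.06812834099586906 ahead 0.0016749638905254323 left 0.0022229177323521937 und 0.036161750942612564 F [ 1.5 -5.8 -3.1] T [-0.88 -0.42  0.42] 0.017777914917434655 [-3.1368  0.001  -3.0735] -1.323917044126919
```

Request:
{"name": "play_rows", "arguments": {
  "translation": [
    [-0.01,0.25,0],
    [-0.01,0.24,0],
    [-0.01,0.23,0],
    [-0.01,0.23,0],
    [-0.01,0.23,0]
  ],
  "twist": [
    [0,0,0.8],
    [0,0,0.8],
    [0,0,0.8],
    [0,0,0.8],
    [0,0,0.8]
  ],
  "gripper": [-1,-1,-1,-1,-1]
}}

```text
time: 19.95
tool_pos: [0.4617, 0.2533, 0.238]
ee_rot: [-3.136, -0.0, 2.81]
wrist_force: [-1.5, -4.7, -2.1]
width: 0.0174
finger_force: 30.3
```

```bash
python3 n.py
```

```text
[0.4617 0.2533 0.238 ] -0.3317917858441053 ahead 0.0016137743705814946 left 0.0017999362413600231 und 0.03543831740638817 F [-1.5 -4.7 -2.1] T [-0.92  0.03  0.37] 0.017360843334430037 [-3.1357 -0.0003  2.8098] -0.8427668342250335
```

Request:
{"name": "play_rows", "arguments": {
  "translation": [
    [0,0.15,0],
    [0,0.15,0]
  ],
  "twist": [
    [0,0,0.5],
    [0,0,0.5]
  ],
  "gripper": [-1,-1]
}}

```text
time: 20.15
tool_pos: [0.4658, 0.2645, 0.2379]
ee_rot: [-3.135, 0.0, 2.711]
wrist_force: [-1.3, -4.8, -2.7]
width: 0.0175
finger_force: 30.3
```

```bash
python3 n.py
```

```text
[0.4658 0.2645 0.2379] -0.4305536115515025 ahead 0.0017585683919829574 left 0.0013976025772286574 und 0.03530921103304127 F [-1.3 -4.8 -2.7] T [-0.96  0.01  0.42] 0.017474731790918564 [-3.1354  0.0001  2.711 ] -0.7276351636855526
```

Request:
{"name": "play_rows", "arguments": {
  "translation": [
    [0,0.15,0]
  ],
  "twist": [
    [0,0,0.5]
  ],
  "gripper": [-1]
}}

```text
time: 20.25
tool_pos: [0.4683, 0.2698, 0.2379]
ee_rot: [-3.135, 0.0, 2.661]
wrist_force: [-1.6, -7.0, -1.5]
width: 0.0173
finger_force: 30.3
```

```bash
python3 n.py
```

```text
[0.4683 0.2698 0.2379] -0.4806155849984357 ahead 0.0018212288277026038 left 0.0013639956647801647 und 0.03528099744477614 F [-1.6 -7.  -1.5] T [-1.26  0.1   0.44] 0.01729532752570161 [-3.1352  0.0003  2.661 ] -0.6703050261944978
```

Request:
{"name": "play_rows", "arguments": {
  "translation": [
    [0,0.13,0]
  ],
  "twist": [
    [0,0,0.4]
  ],
  "gripper": [-1]
}}

```text
time: 20.35
tool_pos: [0.4706, 0.2737, 0.2376]
ee_rot: [-3.132, 0.001, 2.622]
wrist_force: [-1.5, -10.9, -2.9]
width: 0.018
finger_force: 30.5
```

```bash
python3 n.py
```

```text
[0.4706 0.2737 0.2376] -0.5200823979665046 ahead 0.0016567233500027168 left 0.0014218865460728794 und 0.034978435509948 F [ -1.5 -10.9  -2.9] T [-1.92  0.1   0.48] 0.018032615792449552 [-3.1322  0.0012  2.6215] -0.624754364639256
```

Request:
{"name": "play_rows", "arguments": {
  "translation": [
    [0,0.12,0]
  ],
  "twist": [
    [0,0,0.4]
  ],
  "gripper": [-1]
}}

```text
time: 20.45
tool_pos: [0.4728, 0.2772, 0.2372]
ee_rot: [-3.129, 0.002, 2.582]
wrist_force: [-2.8, -11.5, -2.0]
width: 0.0177
finger_force: 30.7
```

```bash
python3 n.py
```

```text
[0.4728 0.2772 0.2372] -0.5598238428833024 ahead 0.0014327852434428533 left 0.001930375091794652 und 0.034591014227222244 F [ -2.8 -11.5  -2. ] T [-2.27  0.17  0.58] 0.017702227140136164 [-3.1295  0.002   2.5818] -0.5800351088312035
```

Request:
{"name": "play_rows", "arguments": {
  "translation": [
    [0,0.14,0],
    [0,0,0]
  ],
  "twist": [
    [0,0,0.4],
    [0,0,0]
  ],
  "gripper": [-1,-1]
}}

```text
time: 20.65
tool_pos: [0.4758, 0.2812, 0.2367]
ee_rot: [-3.127, 0.003, 2.543]
wrist_force: [-1.9, -13.1, -1.9]
width: 0.0181
finger_force: 30.7
```

```bash
python3 n.py
```

```text
[0.4758 0.2812 0.2367] -0.5988654585063671 ahead 0.0010430896612367909 left 0.001441621837839073 und 0.034099397737669596 F [ -1.9 -13.1  -1.9] T [-2.48  0.2   0.62] 0.01810372845558422 [-3.127   0.0032  2.5427] -0.5357132683973002
```

Request:
{"name": "play_rows", "arguments": {
  "translation": [
    [0,0.14,0],
    [0,0,0]
  ],
  "twist": [
    [0,0,0.3],
    [0,0,0]
  ],
  "gripper": [-1,-1]
}}

```text
time: 20.85
tool_pos: [0.479, 0.2851, 0.2364]
ee_rot: [-3.125, 0.005, 2.512]
wrist_force: [-1.8, -14.4, -1.9]
width: 0.0175
finger_force: 30.5
```

```bash
python3 n.py
```

```text
[0.479  0.2851 0.2364] -0.6292683740114988 ahead 0.0006706238400590926 left -2.7876290346437474e-05 und 0.0338024470012927 F [ -1.8 -14.4  -1.9] T [-2.77  0.08  0.5 ] 0.0175367658220099 [-3.1252  0.0045  2.5123] -0.5005698840332491
```

```bash
python3 - <<'E'
from h import *
np.set_printoptions(precision=4,suppress=True)
a=save('wrist','w5.png');b=save('scene','s5.png');t=save('top','t5.png')
for cam in ('wrist','scene','top'):
    for n in ['wrench','wrench_grip','nut']:
        for d in robot.spot_point(n,cam)[:2]: print(cam,n,np.array(d['centre']),round(d['score'],2))
q=proj('scene',[.5,.25,.05])[0].astype(int)
bc=cv2.resize(b[q[1]-50:q[1]+50,q[0]-65:q[0]+65,::-1],(520,400),interpolation=cv2.INTER_CUBIC)
ac=cv2.resize(a[200:400,190:450,::-1],(0,0),fx=1,fy=1)
q=proj('top',[.54,.23,.05])[0].astype(int)
tc=cv2.resize(t[q[1]-45:q[1]+30,q[0]-35:q[0]+30,::-1],(260,300),interpolation=cv2.INTER_CUBIC)
o=np.zeros((500,790,3),np.uint8);o[:400,:520]=bc;o[:200,525:785]=ac;o[200:500,525:785]=tc
cv2.imwrite('pics/c5.png',o)
E
```

```text
wrist wrench_grip [0.4757 0.2833 0.0404] 0.96
wrist nut [0.5716 0.2205 0.0296] 0.7
scene wrench [0.5731 0.2151 0.0326] 0.74
scene wrench [ 0.2067 -0.3882 -0.0036] 0.59
scene wrench_grip [ 0.168  -0.2827  0.0066] 0.79
scene wrench_grip [0.4779 0.2812 0.0399] 0.65
scene nut [0.5748 0.2161 0.032 ] 0.62
top wrench [0.5753 0.2184 0.0342] 0.91
top wrench [ 0.2085 -0.392  -0.0005] 0.63
top wrench_grip [ 0.1653 -0.2843  0.0024] 0.78
top wrench_grip [0.4768 0.283  0.0455] 0.76
top nut [0.5702 0.2138 0.0309] 0.59
```

View pics/c5.png

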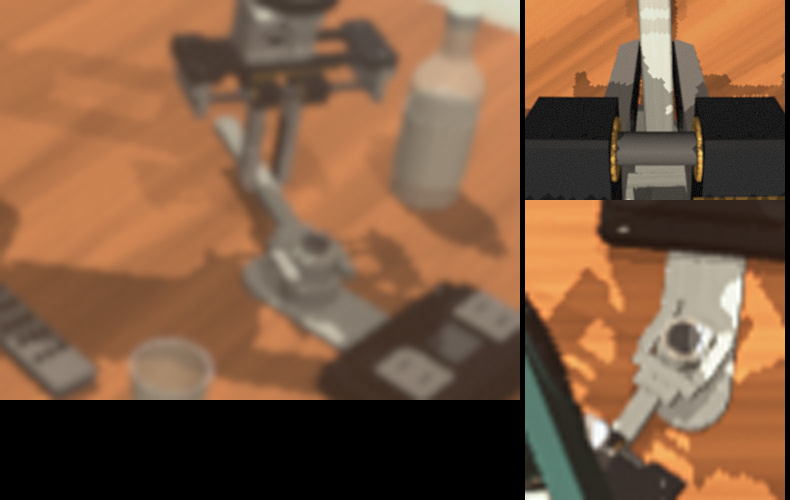

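The wrench is on the nut and level, and torque is now about twice the running value, so the nut is at or near the stop. I'll push a little further to be sure.

Request:
{"name": "play_rows", "arguments": {
  "translation": [
    [0,0.14,0],
    [0,0.14,0],
    [0,0,0]
  ],
  "twist": [
    [0,0,0.3],
    [0,0,0.3],
    [0,0,0]
  ],
  "gripper": [-1,-1,-1]
}}

```text
time: 21.75
tool_pos: [0.4855, 0.2924, 0.2356]
ee_rot: [-3.12, 0.007, 2.451]
wrist_force: [-1.8, -19.6, -1.7]
width: 0.0173
finger_force: 30.2
```

```bash
python3 n.py
```

```text
[0.4855 0.2924 0.2356] -0.6901147165605828 ahead 0.0001083737111131643 left -0.0027897943931866676 und 0.03295601796292494 F [ -1.8 -19.6  -1.7] T [-3.79  0.22  0.39] 0.017345438161411916 [-3.1196  0.0072  2.4515] -0.4310171384520751
```

Request:
{"name": "play_rows", "arguments": {
  "translation": [
    [0,0.14,0],
    [0,0.14,0],
    [0,0,0]
  ],
  "twist": [
    [0,0,0.3],
    [0,0,0.3],
    [0,0,0]
  ],
  "gripper": [-1,-1,-1]
}}

```text
time: 22.05
tool_pos: [0.4938, 0.2998, 0.2356]
ee_rot: [-3.12, 0.012, 2.389]
wrist_force: [1.5, -23.0, -1.5]
width: 0.0178
finger_force: 30.1
```

```bash
python3 n.py; python3 - <<'E'
from h import *
np.set_printoptions(precision=4,suppress=True)
for cam in ('wrist','scene','top'):
    robot.snapshot(cam)
    for n in ['wrench','wrench_grip']:
        for d in robot.spot_point(n,cam)[:2]:
            if d['centre'][0]>.3: print(cam,n,np.array(d['centre']),round(d['score'],2))
E
```

```text
[0.4938 0.2998 0.2356] -0.7524258803711845 ahead -0.0009337059081573225 left -0.006621789608136251 und 0.03303816587271957 F [  1.5 -23.   -1.5] T [-4.55 -0.36 -0.28] 0.017752278546050576 [-3.1198  0.0123  2.3892] -0.3617792687256736
wrist wrench_grip [0.4883 0.2964 0.037 ] 0.84
scene wrench_grip [0.4943 0.2959 0.0405] 0.67
top wrench [0.5791 0.2169 0.0364] 0.65
top wrench [0.4904 0.2977 0.0408] 0.62
top wrench_grip [0.4908 0.2982 0.0413] 0.81
```

Request:
{"name": "play_rows", "arguments": {
  "translation": [
    [0,-0.14,0],
    [0,-0.14,0],
    [0,-0.14,0],
    [0,-0.14,0]
  ],
  "twist": [
    [0,0,-0.3],
    [0,0,-0.3],
    [0,0,-0.3],
    [0,0,-0.3]
  ],
  "gripper": [-1,-1,-1,-1]
}}

```text
time: 22.9
tool_pos: [0.482, 0.2862, 0.2387]
ee_rot: [-3.141, 0.012, 2.511]
wrist_force: [10.6, -8.3, -7.1]
width: 0.0174
finger_force: 30.0
```

```bash
python3 n.py;  python3 - <<'E'
from h import *
np.set_printoptions(precision=4,suppress=True)
for cam in ('scene','top'):
    robot.snapshot(cam)
    for n in ['wrench','wrench_grip']:
        for d in robot.spot_point(n,cam)[:2]:
            if d['centre'][0]>.3: print(cam,n,np.array(d['centre']),round(d['score'],2))
E
```

```text
[0.482  0.2862 0.2387] -0.6308206130292362 ahead -0.001068274620133058 left -0.002492900648255877 und 0.036116678965610965 F [10.6 -8.3 -7.1] T [-1.6  -2.1  -0.09] 0.01743220215463054 [-3.1406  0.0123  2.5108] -0.4997566462106764
scene wrench [0.5747 0.2132 0.0357] 0.73
scene wrench_grip [0.4858 0.28   0.0413] 0.73
top wrench [0.5772 0.2154 0.0342] 0.97
top wrench_grip [0.4786 0.2865 0.0438] 0.75
```

Request:
{"name": "play_rows", "arguments": {
  "translation": [
    [-0.1,0,0],
    [0,0,0]
  ],
  "twist": [
    [0,0,0],
    [0,0,0]
  ],
  "gripper": [-1,-1]
}}

```text
time: 23.4
tool_pos: [0.4835, 0.2855, 0.2384]
ee_rot: [-3.14, 0.004, 2.51]
wrist_force: [4.8, -5.3, -3.9]
width: 0.018
finger_force: 30.0
```

```bash
python3 n.py
```

```text
[0.4835 0.2855 0.2384] -0.6313014729950446 ahead -0.0027342734011067153 left -0.0027506037890531686 und 0.03580664126351535 F [ 4.8 -5.3 -3.9] T [-1.07 -0.82 -0.13] 0.017985605159748244 [-3.1396  0.0044  2.5103] -0.5047732080753267
```

Request:
{"name": "play_rows", "arguments": {
  "translation": [
    [0,-0.1,0],
    [0,0,0]
  ],
  "twist": [
    [0,0,-0.3],
    [0,0,0]
  ],
  "gripper": [-1,-1]
}}

```text
time: 23.6
tool_pos: [0.481, 0.2824, 0.2386]
ee_rot: [-3.14, 0.005, 2.541]
wrist_force: [5.4, -5.7, -4.5]
width: 0.0178
finger_force: 30.0
```

```bash
python3 n.py
```

```text
[0.481  0.2824 0.2386] -0.6002756303835142 ahead -0.0025706618649720104 left -0.00230809536891558 und 0.036007898650033426 F [ 5.4 -5.7 -4.5] T [-1.02 -1.   -0.16] 0.017751054528742975 [-3.1403  0.0053  2.5413] -0.5387234355097542
```

Request:
{"name": "play_rows", "arguments": {
  "translation": [
    [0,-0.11,0],
    [0,0,0]
  ],
  "twist": [
    [0,0,-0.4],
    [0,0,0]
  ],
  "gripper": [-1,-1]
}}

```text
time: 23.8
tool_pos: [0.4786, 0.2788, 0.2387]
ee_rot: [-3.14, 0.005, 2.581]
wrist_force: [5.5, -5.3, -4.6]
width: 0.0176
finger_force: 30.0
```

```bash
python3 n.py
```

```text
[0.4786 0.2788 0.2387] -0.5601069028890109 ahead -0.002581592937089571 left -0.002432594344100291 und 0.03606737836817381 F [ 5.5 -5.3 -4.6] T [-1.06 -1.02 -0.08] 0.0175508469582661 [-3.1402  0.0055  2.5815] -0.5829429592316324
```

Request:
{"name": "play_rows", "arguments": {
  "translation": [
    [0.1,0,0],
    [0.1,0,0],
    [0,0,0]
  ],
  "twist": [
    [0,0,0],
    [0,0,0],
    [0,0,0]
  ],
  "gripper": [-1,-1,-1]
}}

```text
time: 24.1
tool_pos: [0.4749, 0.2813, 0.2398]
ee_rot: [3.141, 0.019, 2.58]
wrist_force: [16.2, -12.9, -6.9]
width: 0.0176
finger_force: 30.0
```

```bash
python3 n.py
```

```text
[0.4749 0.2813 0.2398] -0.5613462869091705 ahead 0.0017942490635177567 left -0.002471673450386787 und 0.037217771005773004 F [ 16.2 -12.9  -6.9] T [-2.4  -3.03 -0.11] 0.017638912738053906 [3.1411 0.0187 2.5802] -0.5698417087476954
```

Request:
{"name": "play_rows", "arguments": {
  "translation": [
    [0.1,0,0],
    [0.1,0,0],
    [0,0,0]
  ],
  "twist": [
    [0,0,0],
    [0,0,0],
    [0,0,0]
  ],
  "gripper": [-1,-1,-1]
}}

```text
time: 24.4
tool_pos: [0.47, 0.2845, 0.2407]
ee_rot: [3.14, 0.025, 2.58]
wrist_force: [21.2, -15.3, -7.6]
width: 0.0175
finger_force: 30.0
```

```bash
python3 n.py;python3 - <<'E'
from h import *
np.set_printoptions(precision=4,suppress=True)
a=save('wrist','w6.png');b=save('scene','s6.png');t=save('top','t6.png')
for cam in ('wrist','scene','top'):
    for n in ['wrench','wrench_grip']:
        for d in robot.spot_point(n,cam)[:2]:
            if d['centre'][0]>.3: print(cam,n,np.array(d['centre']),round(d['score'],2))
q=proj('scene',[.53,.25,.04])[0].astype(int)
bc=cv2.resize(b[q[1]-30:q[1]+30,q[0]-40:q[0]+30,::-1],(490,420),interpolation=cv2.INTER_CUBIC)
ac=a[150:400,170:470,::-1]
q=proj('top',[.56,.22,.05])[0].astype(int)
tc=cv2.resize(t[q[1]-20:q[1]+25,q[0]-25:q[0]+25,::-1],(300,270),interpolation=cv2.INTER_CUBIC)
o=np.zeros((520,800,3),np.uint8);o[:420,:490]=bc;o[:250,500:]=ac;o[250:520,500:]=tc
cv2.imwrite('pics/c6.png',o)
E
```

```text
[0.47   0.2845 0.2407] -0.5620557039522165 ahead 0.007689161959662613 left -0.0024708591286952243 und 0.03808394878438398 F [ 21.2 -15.3  -7.6] T [-3.14 -4.17 -0.16] 0.017544096750762385 [3.1397 0.0254 2.5795] -0.5574572613351642
wrist wrench [0.5801 0.2151 0.0342] 0.62
wrist wrench_grip [0.4798 0.2781 0.0426] 0.73
scene wrench [0.5747 0.2144 0.0336] 0.58
top wrench [0.5729 0.2133 0.0371] 0.9
top wrench_grip [0.4781 0.2787 0.0452] 0.96
```

View pics/c6.png

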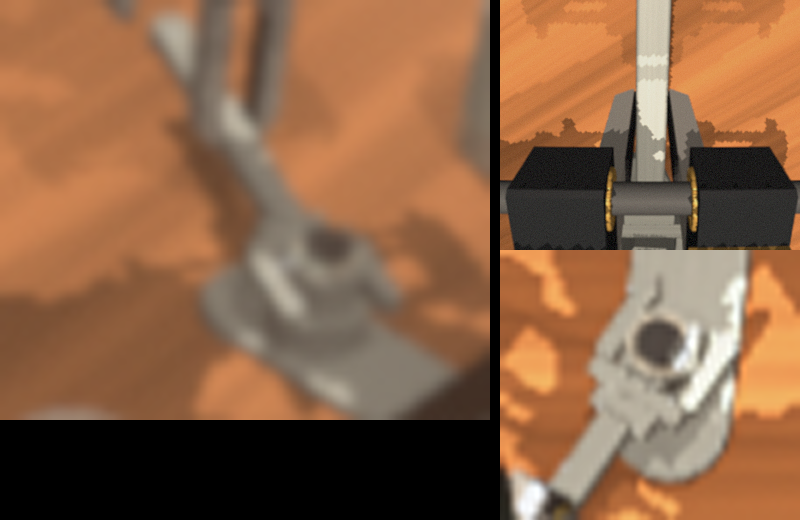

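The wrench is wedged on the nut: the pads slipped about 9 mm along the handle while the jaw stayed put at (660,345). I'll regrip at the handle's end knob, which gives a positive hook, and pull straight off.

Request:
{"name": "play_rows", "arguments": {
  "translation": [
    [0,0,0],
    [0,0,0],
    [0,0,0],
    [0,0,0]
  ],
  "twist": [
    [0,0,0],
    [0,0,0],
    [0,0,0],
    [0,0,0]
  ],
  "gripper": [-0.2,-0.2,-0.2,-0.2]
}}

```text
time: 25.25
tool_pos: [0.4635, 0.2893, 0.2389]
ee_rot: [3.141, -0.0, 2.583]
wrist_force: [-0.7, -0.6, -0.3]
width: 0.0373
finger_force: 0.0
```

```bash
python3 n.py;python3 - <<'E'
from h import *
np.set_printoptions(precision=4,suppress=True)
a=save('wrist','w7.png');t=save('top','t7.png');s=save('scene','s7.png')
for cam in ('wrist','top','scene'):
    for n in ['wrench','wrench_grip']:
        for d in robot.spot_point(n,cam)[:2]:
            if d['centre'][0]>.3: print(cam,n,np.array(d['centre']),round(d['score'],2))
# handle outline in the wrist picture: bright grey columns per row
g=cv2.cvtColor(a,cv2.COLOR_RGB2HSV)
for r in range(0,200,12):
    m=np.where((g[r,250:400,1]<75)&(g[r,250:400,2]>80))[0]+250
    print(r,(m.min(),m.max(),len(m)) if len(m) else None)
E
```

```text
[0.4635 0.2893 0.2389] -0.5588469723954024 ahead 0.015774517090319278 left -0.0035121222432152946 und 0.03634421985081562 F [-0.7 -0.6 -0.3] T [ 0.02 -0.14 -0.03] 0.03730178129788135 [ 3.1411 -0.0002  2.5827] -0.5579077953449614
wrist wrench_grip [0.4755 0.2791 0.0382] 0.93
top wrench [0.5752 0.2153 0.0377] 0.72
top wrench_grip [0.4755 0.2783 0.0406] 0.69
scene wrench [0.576  0.2132 0.0355] 0.54
scene wrench_grip [0.4783 0.2796 0.039 ] 0.69
0 None
12 None
24 None
36 None
48 None
60 None
72 None
84 None
96 None
108 None
120 (np.int64(307), np.int64(340), 34)
132 (np.int64(304), np.int64(343), 40)
144 (np.int64(308), np.int64(339), 32)
156 (np.int64(308), np.int64(339), 32)
168 (np.int64(307), np.int64(339), 33)
180 (np.int64(307), np.int64(338), 32)
192 (np.int64(307), np.int64(338), 32)
```

```bash
python3 - <<'E'
from h import *
np.set_printoptions(precision=4,suppress=True)
a=cv2.imread('pics/w7.png');g=cv2.cvtColor(a,cv2.COLOR_BGR2HSV)
for r in range(112,150,2):
    m=np.where((g[r,250:400,1]<75)&(g[r,250:400,2]>80))[0]+250
    print(r,(m.min(),m.max()) if len(m) else None,end=' ')
P=unproj('wrist',[(323.5,130),(323.5,143),(322.5,192)],.047);print(P)
o=robot.get_obs();T=R.from_euler('xyz',o['ee_rot']).as_matrix();print((P-o['tool_pos'])@T)
E
```

```text
112 (np.int64(316), np.int64(330)) 114 (np.int64(313), np.int64(335)) 116 (np.int64(311), np.int64(336)) 118 (np.int64(309), np.int64(338)) 120 (np.int64(307), np.int64(340)) 122 (np.int64(306), np.int64(341)) 124 (np.int64(306), np.int64(342)) 126 (np.int64(305), np.int64(342)) 128 (np.int64(305), np.int64(343)) 130 (np.int64(304), np.int64(343)) 132 (np.int64(304), np.int64(343)) 134 (np.int64(305), np.int64(343)) 136 (np.int64(305), np.int64(342)) 138 (np.int64(306), np.int64(342)) 140 (np.int64(306), np.int64(341)) 142 (np.int64(307), np.int64(340)) 144 (np.int64(308), np.int64(339)) 146 (np.int64(308), np.int64(339)) 148 (np.int64(308), np.int64(339)) [[0.4039 0.3272 0.047 ]
 [0.4094 0.3237 0.047 ]
 [0.4312 0.3094 0.047 ]]
[[0.0712 0.0007 0.1916]
 [0.0646 0.0007 0.1916]
 [0.0386 0.0002 0.1916]]
```

Request:
{"name": "play_rows", "arguments": {
  "translation": [
    [0.6,0,0],
    [0.78,0.02,0.08],
    [0,0,0],
    [0,0,0],
    [0,0,0],
    [0,0,0],
    [0,0,0]
  ],
  "twist": [
    [0,0,0],
    [0,0,0],
    [0,0,0],
    [0,0,0],
    [0,0,0],
    [0,0,0],
    [0,0,0]
  ],
  "gripper": [-0.2,-0.2,-0.2,-1,-1,-1,-1]
}}

```text
time: 26.4
tool_pos: [0.4183, 0.3183, 0.2356]
ee_rot: [3.141, 0.001, 2.581]
wrist_force: [-0.2, -1.1, -0.5]
width: 0.0171
finger_force: 30.0
```

```bash
python3 n.py
```

```text
[0.4183 0.3183 0.2356] -0.5610810430331234 ahead 0.06949849213736861 left -0.0037233360823983297 und 0.03297338414945658 F [-0.2 -1.1 -0.5] T [-0.04 -0.19 -0.09] 0.01707278977127716 [3.1414 0.0006 2.5805] -0.46683804576624593
```

Request:
{"name": "play_rows", "arguments": {
  "translation": [
    [0.12,0,0],
    [0.12,0,0],
    [0.12,0,0],
    [0,0,0]
  ],
  "twist": [
    [0,0,0],
    [0,0,0],
    [0,0,0],
    [0,0,0]
  ],
  "gripper": [-1,-1,-1,-1]
}}

```text
time: 26.8
tool_pos: [0.4115, 0.3228, 0.2376]
ee_rot: [3.138, 0.024, 2.58]
wrist_force: [21.3, -13.4, -2.5]
width: 0.0174
finger_force: 30.1
```

```bash
python3 n.py
```

```text
[0.4115 0.3228 0.2376] -0.5616181024505291 ahead 0.07755478805728828 left -0.0038004098041435853 und 0.034956651971726704 F [ 21.3 -13.4  -2.5] T [-2.85 -4.05 -0.11] 0.017444488172647803 [3.1385 0.0244 2.58  ] -0.4416812840207274
```

Request:
{"name": "play_rows", "arguments": {
  "translation": [
    [0.12,0,0],
    [0.12,0,0],
    [0,0,0]
  ],
  "twist": [
    [0,0,0],
    [0,0,0],
    [0,0,0]
  ],
  "gripper": [-1,-1,-1]
}}

```text
time: 27.1
tool_pos: [0.4068, 0.3258, 0.2387]
ee_rot: [3.137, 0.037, 2.579]
wrist_force: [32.8, -23.8, -3.2]
width: 0.0171
finger_force: 35.3
```

```bash
python3 n.py
```

```text
[0.4068 0.3258 0.2387] -0.5629177742270919 ahead 0.08322741149753253 left -0.0036166214565439107 und 0.036102079880441756 F [ 32.8 -23.8  -3.2] T [-4.5  -6.33 -0.28] 0.01713678719101571 [3.1371 0.0375 2.5787] -0.4243673827565266
```

Request:
{"name": "play_rows", "arguments": {
  "translation": [
    [0.12,0,0],
    [0.12,0,0],
    [0,0,0]
  ],
  "twist": [
    [0,0,0],
    [0,0,0],
    [0,0,0]
  ],
  "gripper": [-1,-1,-1]
}}

```text
time: 27.4
tool_pos: [0.4027, 0.3288, 0.2403]
ee_rot: [3.134, 0.053, 2.578]
wrist_force: [45.5, -32.3, -2.4]
width: 0.0178
finger_force: 34.6
```

```bash
python3 n.py
```

```text
[0.4027 0.3288 0.2403] -0.5638880276468043 ahead 0.08823764933627484 left -0.003777381191558682 und 0.03765629228487144 F [ 45.5 -32.3  -2.4] T [-6.29 -8.91 -0.29] 0.0177531430408402 [3.1345 0.0528 2.5777] -0.40733204383979565
```

Request:
{"name": "play_rows", "arguments": {
  "translation": [
    [0.05,0,-0.3],
    [0.05,0,-0.3],
    [0,0,0.4],
    [0.05,0,0.4],
    [0,0,-0.3],
    [0,0,-0.3],
    [0,0,0.4],
    [0,0,0]
  ],
  "twist": [
    [0,0,0],
    [0,0,0],
    [0,0,0],
    [0,0,0],
    [0,0,0],
    [0,0,0],
    [0,0,0],
    [0,0,0]
  ],
  "gripper": [-1,-1,-1,-1,-1,-1,-1,-1]
}}

```text
time: 28.2
tool_pos: [0.3911, 0.3353, 0.2367]
ee_rot: [3.139, 0.027, 2.579]
wrist_force: [23.4, -16.5, -1.0]
width: 0.0179
finger_force: 33.1
```

```bash
python3 n.py; python3 - <<'E'
from h import *
np.set_printoptions(precision=4,suppress=True)
for cam in ('top','scene'):
    robot.snapshot(cam)
    for n in ['wrench','wrench_grip']:
        for d in robot.spot_point(n,cam)[:2]:
            if d['centre'][0]>.3: print(cam,n,np.array(d['centre']),round(d['score'],2))
E
```

```text
[0.3911 0.3353 0.2367] -0.5625892370837242 ahead 0.10149951005860959 left -0.003332962312146261 und 0.03407085991464662 F [ 23.4 -16.5  -1. ] T [-3.25 -4.86 -0.19] 0.01794413204102663 [3.1394 0.0271 2.579 ] -0.39678265251054984
top wrench [0.5628 0.2281 0.0321] 0.6
top wrench_grip [0.4586 0.2926 0.0435] 0.67
scene wrench [0.5576 0.224  0.0363] 0.53
scene wrench_grip [0.4649 0.2845 0.0395] 0.51
```

The wiggle works: the jaw has come out about 16 mm. Repeating.

Request:
{"name": "play_rows", "arguments": {
  "translation": [
    [0.1,0,-0.3],
    [0.1,0,-0.3],
    [0.05,0,0.4],
    [0.05,0,0.4],
    [0,0,-0.3],
    [0,0,-0.3],
    [0,0,0.4],
    [0,0,0]
  ],
  "twist": [
    [0,0,0],
    [0,0,0],
    [0,0,0],
    [0,0,0],
    [0,0,0],
    [0,0,0],
    [0,0,0],
    [0,0,0]
  ],
  "gripper": [-1,-1,-1,-1,-1,-1,-1,-1]
}}

```text
time: 29.3
tool_pos: [0.3812, 0.3417, 0.2366]
ee_rot: [3.139, 0.027, 2.579]
wrist_force: [24.4, -16.6, -1.3]
width: 0.0199
finger_force: 30.0
```

```bash
python3 n.py; python3 - <<'E'
from h import *
np.set_printoptions(precision=4,suppress=True)
for cam in ('top','scene'):
    robot.snapshot(cam)
    for n in ['wrench','wrench_grip']:
        for d in robot.spot_point(n,cam)[:2]:
            if d['centre'][0]>.3: print(cam,n,np.array(d['centre']),round(d['score'],2))
E
```

```text
[0.3812 0.3417 0.2366] -0.5624629337619158 ahead 0.11327055418146996 left -0.003458754435402786 und 0.03403764255886896 F [ 24.4 -16.6  -1.3] T [-3.3  -4.93 -0.09] 0.019915206770094385 [3.1392 0.0275 2.5791] -0.3752518041381793
top wrench [0.5592 0.2233 0.0332] 0.68
top wrench_grip [0.4588 0.2895 0.0419] 0.92
scene wrench [0.5618 0.2236 0.0339] 0.64
scene wrench_grip [0.4629 0.2846 0.0391] 0.7
```

Request:
{"name": "play_rows", "arguments": {
  "translation": [
    [0,0,0],
    [0,0,0],
    [0,0,0],
    [-0.38,0,0],
    [-0.38,0,0.04],
    [0,0,0]
  ],
  "twist": [
    [0,0,0],
    [0,0,0],
    [0,0,0],
    [0,0,0],
    [0,0,0],
    [0,0,0]
  ],
  "gripper": [-0.2,-0.2,-0.2,-0.2,-0.2,-0.2]
}}

```text
time: 30.2
tool_pos: [0.4011, 0.3291, 0.2336]
ee_rot: [-3.141, 0.001, 2.58]
wrist_force: [0.9, 0.5, 0.3]
width: 0.0378
finger_force: 0.0
```

```bash
python3 n.py; python3 - <<'E'
from h import *
np.set_printoptions(precision=4,suppress=True)
a=save('wrist','w8.png');g=cv2.cvtColor(a,cv2.COLOR_RGB2HSV)
w={}
for r in range(120,330,3):
    m=np.where((g[r,270:380,1]<75)&(g[r,270:380,2]>80))[0]+270
    if len(m): w[r]=(int(m.min()),int(m.max()))
print(w)
P=unproj('wrist',[(321,r) for r in range(150,330,15)],.046);o=robot.get_obs();T=R.from_euler('xyz',o['ee_rot']).as_matrix();print(np.c_[list(range(150,330,15)),((P-o['tool_pos'])@T)[:,0]].round(3).tolist())
E
```

```text
[0.4011 0.3291 0.2336] -0.5616276421419126 ahead 0.08978548376914229 left -0.0035383661163009756 und 0.03095701616027463 F [0.9 0.5 0.3] T [ 0.05 -0.08 -0.01] 0.037800280218180056 [-3.1412  0.0007  2.58  ] -0.4309620847031293
{207: (315, 332), 210: (312, 335), 213: (309, 337), 216: (308, 339), 219: (307, 340), 222: (306, 340), 225: (306, 341), 228: (306, 341), 231: (307, 340), 234: (308, 339), 237: (309, 337), 240: (282, 360), 243: (274, 368), 246: (270, 375), 249: (270, 376), 252: (270, 378), 255: (270, 379), 258: (270, 379), 261: (270, 379), 264: (270, 379), 267: (270, 379), 270: (270, 379), 273: (270, 379), 276: (270, 379), 279: (270, 379), 282: (270, 379), 285: (270, 379), 288: (270, 379), 291: (270, 379), 294: (270, 379), 297: (270, 379), 300: (308, 379), 303: (308, 379), 306: (308, 379), 309: (308, 379), 312: (308, 379), 315: (308, 379), 318: (308, 379), 321: (308, 379), 324: (308, 334), 327: (308, 334)}
[[150.0, 0.061], [165.0, 0.054], [180.0, 0.046], [195.0, 0.038], [210.0, 0.03], [225.0, 0.021], [240.0, 0.013], [255.0, 0.004], [270.0, -0.006], [285.0, -0.015], [300.0, -0.025], [315.0, -0.035]]
```

Request:
{"name": "play_rows", "arguments": {
  "translation": [
    [0.1,0.02,0],
    [0,0,0],
    [0,0,0],
    [0,0,0],
    [0,0,0],
    [0.12,0,0],
    [0.12,0,0],
    [0.12,0,0]
  ],
  "twist": [
    [0,0,0],
    [0,0,0],
    [0,0,0],
    [0,0,0],
    [0,0,0],
    [0,0,0],
    [0,0,0],
    [0,0,0]
  ],
  "gripper": [-0.2,-1,-1,-1,-1,-1,-1,-1]
}}

```text
time: 31.05
tool_pos: [0.384, 0.3407, 0.2338]
ee_rot: [-3.142, -0.0, 2.582]
wrist_force: [-0.8, 0.8, 0.2]
width: 0.0004
finger_force: 0.0
```

Request:
{"name": "play_rows", "arguments": {
  "translation": [
    [0.1,0,-0.3],
    [0.05,0,-0.3],
    [0,0,0.4],
    [0,0,0.4],
    [0,0,-0.3],
    [0,0,-0.3],
    [0,0,0.4],
    [0,0,0]
  ],
  "twist": [
    [0,0,0],
    [0,0,0],
    [0,0,0],
    [0,0,0],
    [0,0,0],
    [0,0,0],
    [0,0,0],
    [0,0,0]
  ],
  "gripper": [-1,-1,-1,-1,-1,-1,-1,-1]
}}

```text
time: 31.85
tool_pos: [0.3795, 0.3438, 0.2355]
ee_rot: [3.14, 0.001, 2.582]
wrist_force: [-0.3, 0.5, -1.0]
width: 0.0004
finger_force: 0.0
```

```bash
python3 n.py; cat > s.py <<'E'
from h import *
np.set_printoptions(precision=4,suppress=True)
for cam in ('top','scene'):
    robot.snapshot(cam)
    for n in ['wrench','wrench_grip']:
        for d in robot.spot_point(n,cam)[:2]:
            if d['centre'][0]>.3: print(cam,n,np.array(d['centre']),round(d['score'],2))
E
python3 s.py
```

```text
[0.3795 0.3438 0.2355] -0.5598464804187167 ahead 0.11582971600391512 left -0.00494839371524079 und 0.032867553598006166 F [-0.3  0.5 -1. ] T [-0.   -0.11  0.04] 0.0003673932759130288 [3.1402 0.0007 2.5817] -0.3856318979887668
top wrench [0.5628 0.2269 0.032 ] 0.79
top wrench_grip [0.4624 0.2867 0.0249] 0.67
scene wrench [0.5648 0.2221 0.0314] 0.79
scene wrench_grip [0.4656 0.2826 0.0209] 0.74
```

The gripper closed on nothing because the wrench is now loose, with its handle drooped onto the table. I'll regrip at the grip point with the tool tilted to match.

Request:
{"name": "play_rows", "arguments": {
  "translation": [
    [0,0,-0.3],
    [0,0,0],
    [0,0,0],
    [-0.9,-0.06,0],
    [-0.9,-0.06,0],
    [0,0,0],
    [0,0,0],
    [0,0,0]
  ],
  "twist": [
    [0,0,0],
    [0,0,0],
    [0,0,0],
    [0,0,0],
    [0,0,0],
    [0,-0.7,0],
    [0,-0.7,0],
    [0,0,0]
  ],
  "gripper": [-0.1,-0.1,-0.1,-0.1,-0.1,-0.1,-0.1,-0.1]
}}

```text
time: 32.95
tool_pos: [0.4376, 0.3013, 0.2455]
ee_rot: [-3.141, 0.14, 2.582]
wrist_force: [0.6, 0.1, -0.1]
width: 0.0422
finger_force: 0.0
```

```bash
python3 n.py; cat > g.py <<'E'
from h import *
np.set_printoptions(precision=4,suppress=True)
robot.snapshot('wrist');robot.snapshot('top');robot.snapshot('scene')
o=robot.get_obs();T=R.from_euler('xyz',o['ee_rot']).as_matrix()
for c in ('wrist','top','scene'):
    for n in ('wrench_grip','wrench'):
        for d in robot.spot_point(n,c)[:2]:
            if d['centre'][0]>.3: print(c,n,np.array(d['centre']),round(d['score'],2),'tool',(np.array(d['centre'])-o['tool_pos'])@T)
E
python3 g.py
```

```text
[0.4376 0.3013 0.2455] -0.5594260721014876 ahead 0.04409023991286123 left 0.00020121291871539002 und 0.04292654265356108 F [ 0.6  0.1 -0.1] T [ 0.06 -0.06 -0.  ] 0.04217088042618376 [-3.1409  0.1399  2.5822] -0.448586652620862
wrist wrench_grip [0.4602 0.2872 0.0172] 0.92 tool [ 0.0051 -0.      0.23  ]
top wrench_grip [0.4633 0.2871 0.0264] 0.61 tool [0.0011 0.0015 0.2213]
top wrench [0.5614 0.2251 0.0325] 0.7 tool [-0.1146  0.0011  0.2313]
scene wrench_grip [0.4648 0.2874 0.0203] 0.65 tool [0.0009 0.0026 0.2275]
scene wrench [0.5622 0.2241 0.0326] 0.82 tool [-0.1159  0.0006  0.2314]
```

Request:
{"name": "play_rows", "arguments": {
  "translation": [
    [0.04,0.02,0.38],
    [0,0,0.37],
    [0,0,0],
    [0,0,0],
    [0,0,0],
    [0,0,0],
    [0,0,0]
  ],
  "twist": [
    [0,0,0],
    [0,0,0],
    [0,0,0],
    [0,0,0],
    [0,0,0],
    [0,0,0],
    [0,0,0]
  ],
  "gripper": [-0.1,-0.1,-0.1,-1,-1,-1,-1]
}}

```text
time: 34.1
tool_pos: [0.4406, 0.3008, 0.2166]
ee_rot: [3.14, 0.141, 2.582]
wrist_force: [-0.3, 0.2, -0.1]
width: 0.0175
finger_force: 30.0
```

```bash
python3 n.py
```

```text
[0.4406 0.3008 0.2166] -0.5600124644706224 ahead 0.04124441717679656 left -0.0009450188262663653 und 0.013989320410169342 F [-0.3  0.2 -0.1] T [ 0.11 -0.13 -0.  ] 0.017481937330235356 [3.1403 0.1407 2.5816] -0.4439491682874626
```

Request:
{"name": "play_rows", "arguments": {
  "translation": [
    [-0.18,0,-0.1],
    [-0.18,0,-0.12],
    [-0.18,0,-0.12],
    [-0.17,0,-0.12],
    [0,0,0]
  ],
  "twist": [
    [0,0.35,0],
    [0,0.35,0],
    [0,0.35,0],
    [0,0.35,0],
    [0,0,0]
  ],
  "gripper": [-1,-1,-1,-1,-1]
}}

```text
time: 34.6
tool_pos: [0.4633, 0.2863, 0.2368]
ee_rot: [3.141, -0.002, 2.581]
wrist_force: [-0.6, 1.1, -1.3]
width: 0.0174
finger_force: 30.0
```

```bash
python3 n.py; python3 g.py
```

```text
[0.4633 0.2863 0.2368] -0.5610698661915361 ahead 0.014302845993623282 left -0.0005681852094301216 und 0.03421105251866888 F [-0.6  1.1 -1.3] T [ 0.33 -0.02  0.05] 0.017444913273897838 [ 3.1413 -0.0015  2.5805] -0.5611007132218364
wrist wrench_grip [0.46   0.285  0.0379] 0.6 tool [ 0.0018 -0.0028  0.1984]
wrist wrench [0.5584 0.2247 0.0343] 0.8 tool [-0.1136 -0.0016  0.2021]
top wrench_grip [0.4582 0.2893 0.0432] 0.68 tool [ 0.0056 -0.0001  0.193 ]
top wrench [0.5576 0.2253 0.0353] 0.87 tool [-0.1126 -0.0015  0.2011]
scene wrench_grip [0.4631 0.2862 0.0421] 0.78 tool [-0.0002 -0.0001  0.1942]
scene wrench [0.5608 0.2236 0.0339] 0.71 tool [-0.1162 -0.0013  0.2025]
```

Request:
{"name": "play_rows", "arguments": {
  "translation": [
    [-0.12,0,0],
    [-0.12,0,0],
    [-0.1,0,0],
    [0,0,0]
  ],
  "twist": [
    [0,0,0],
    [0,0,0],
    [0,0,0],
    [0,0,0]
  ],
  "gripper": [-1,-1,-1,-1]
}}

```text
time: 35.45
tool_pos: [0.4689, 0.2823, 0.2338]
ee_rot: [-3.136, -0.023, 2.583]
wrist_force: [-18.7, 12.8, -2.4]
width: 0.0175
finger_force: 30.0
```

```bash
python3 n.py; python3 g.py
```

```text
[0.4689 0.2823 0.2338] -0.5582427271582588 ahead 0.007458859328999128 left -0.00048311040560630383 und 0.031238279160548443 F [-18.7  12.8  -2.4] T [2.39 3.23 0.08] 0.017491838783292676 [-3.1363 -0.023   2.5833] -0.5824153792336029
wrist wrench_grip [0.4584 0.2855 0.0331] 0.72 tool [ 0.006  -0.0017  0.201 ]
top wrench_grip [0.4581 0.2847 0.0393] 0.97 tool [ 0.0059 -0.0026  0.1948]
top wrench [0.5612 0.2252 0.0339] 0.61 tool [-0.1131  0.0015  0.1975]
scene wrench_grip [0.4638 0.2805 0.0342] 0.59 tool [-0.0012 -0.0031  0.1997]
scene wrench [0.5628 0.2215 0.0349] 0.49 tool [-0.1164 -0.0008  0.1964]
```

Request:
{"name": "play_rows", "arguments": {
  "translation": [
    [0.3,0,0],
    [0.3,0,0],
    [0.3,0,0],
    [0.3,0,0],
    [0.3,0,0],
    [0,0,-0.6],
    [0,0,-0.9],
    [0,0,-0.9]
  ],
  "twist": [
    [0,0,0],
    [0,0,0],
    [0,0,0],
    [0,0,0],
    [0,0,0],
    [0,0,0],
    [0,0,0],
    [0,0,0]
  ],
  "gripper": [-1,-1,-1,-1,-1,-1,-1,-1]
}}

```text
time: 36.7
tool_pos: [0.4274, 0.3076, 0.3318]
ee_rot: [-3.138, 0.015, 2.578]
wrist_force: [19.1, -9.8, -18.8]
width: 0.0179
finger_force: 30.0
```

```bash
python3 n.py; python3 -c "
from h import *
o=robot.get_obs();T=R.from_euler('xyz',o['ee_rot']).as_matrix();print((np.array([.6025,.133,.33])-o['tool_pos'])@T)"
```

```text
[0.4274 0.3076 0.3318] -0.5638843255434285 ahead 0.0560831416749104 left 0.0009553082967587301 und 0.1291750990762997 F [ 19.1  -9.8 -18.8] T [-1.67 -3.63  0.16] 0.017907056896456136 [-3.1379  0.0154  2.5777] -0.485716840560451
[-0.2412787  -0.05398552  0.00568132]
```

```bash
python3 g.py; python3 - <<'E'
from h import *
a=save('wrist','w9.png');t=save('top','t9.png');s=save('scene','s9.png')
from scipy import ndimage
g=cv2.cvtColor(a,cv2.COLOR_RGB2HSV)
for r in range(20,290,12):
    m=np.where((g[r,250:400,1]<75)&(g[r,250:400,2]>80))[0]+250
    if len(m): print(r,m.min(),m.max(),end='; ')
E
```

```text
wrist wrench_grip [0.4759 0.2762 0.1067] 0.74 tool [-0.056  -0.0021  0.229 ]
top wrench_grip [0.48   0.2773 0.1188] 0.69 tool [-0.0591  0.0011  0.2169]
top wrench [0.5614 0.2233 0.0461] 0.62 tool [-0.1558 -0.0013  0.2909]
scene wrench_grip [0.4814 0.2749 0.111 ] 0.79 tool [-0.0614 -0.0002  0.2248]
scene wrench [0.5603 0.2249 0.0439] 0.72 tool [-0.154  -0.0005  0.293 ]
224 304 339; 236 301 341; 248 284 358; 260 281 361; 272 277 366; 284 274 369;
```

Request:
{"name": "play_rows", "arguments": {
  "translation": [
    [0.2,0,-0.14],
    [0.2,0,-0.14],
    [0.1,0,0.3],
    [0.1,0,0.2],
    [0.1,0,-0.35],
    [0.1,0,-0.35],
    [0,0,0.2],
    [0,0,0]
  ],
  "twist": [
    [0,0,0],
    [0,0,0],
    [0,0,0],
    [0,0,0],
    [0,0,0],
    [0,0,0],
    [0,0,0],
    [0,0,0]
  ],
  "gripper": [-1,-1,-1,-1,-1,-1,-1,-1]
}}

```text
time: 38.1
tool_pos: [0.3957, 0.3286, 0.3438]
ee_rot: [3.141, -0.004, 2.582]
wrist_force: [-3.4, 1.8, 0.6]
width: 0.0001
finger_force: 2.0
```

```bash
python3 n.py; python3 g.py
```

```text
[0.3957 0.3286 0.3438] -0.5593156520308646 ahead 0.0940636991100521 left -0.0008049397637260617 und 0.14123301544894062 F [-3.4  1.8  0.6] T [0.44 0.45 0.02] 7.340367771801917e-05 [ 3.1409 -0.0042  2.5823] -0.42997665398317125
wrist wrench [0.5609 0.2254 0.0445] 0.51 tool [-0.1954 -0.0003  0.2993]
top wrench_grip [0.476  0.2769 0.1097] 0.55 tool [-0.096  -0.0016  0.2343]
scene wrench_grip [0.4781 0.2738 0.1076] 0.97 tool [-0.0994 -0.0031  0.2364]
scene wrench [0.5585 0.2221 0.0462] 0.76 tool [-0.1951 -0.0044  0.2976]
```

Request:
{"name": "play_rows", "arguments": {
  "translation": [
    [0.3,0,-0.8],
    [0,0,-0.8],
    [0,0,0],
    [0,0,0],
    [0,0,0],
    [0,0,0],
    [0,0,0],
    [0,0,0]
  ],
  "twist": [
    [0,0,0],
    [0,0,0],
    [0,0.9,0],
    [0,0.9,0],
    [0,0.9,0],
    [0,0.9,0],
    [0,0.9,0],
    [0,0.9,0]
  ],
  "gripper": [-1,-1,-0.1,-0.1,-0.1,-0.1,-0.1,-0.1]
}}

```text
time: 39.35
tool_pos: [0.3869, 0.3341, 0.4081]
ee_rot: [3.141, -0.54, 2.581]
wrist_force: [1.4, 0.6, -0.3]
width: 0.0418
finger_force: 0.0
```

```bash
cat > k.py <<'E'
from h import *
np.set_printoptions(precision=4,suppress=True)
for c in ('wrist','top','scene'): robot.snapshot(c)
o=robot.get_obs();T=R.from_euler('xyz',o['ee_rot']).as_matrix()
J=[];G=[]
for c in ('wrist','top','scene'):
    for n,L in (('wrench_grip',G),('wrench',J)):
        for d in robot.spot_point(n,c)[:2]:
            if d['centre'][0]>.3 and d['centre'][1]>.1: L.append(d['centre'])
print('J',np.array(J),'G',np.array(G))
J=np.mean(J,0);G=np.mean(G,0)
d=(G-J)/np.linalg.norm(G-J);K=G+.074*d
f=lambda p:(p-o['tool_pos'])@T
print('dir tool',d@T,'jaw',f(J),'grip',f(G),'knobgrip',f(K),'pitch',np.degrees(np.arcsin(d[2])),'az',np.degrees(np.arctan2(-d[1],-d[0])))
print(o['tool_pos'],o['ee_rot'],'F',o['wrist_force']@T,o['joint_positions'],o['time'])
E
python3 k.py
```

```text
J [[0.5609 0.2249 0.0448]
 [0.5638 0.2262 0.0433]] G [[0.4709 0.2783 0.1031]
 [0.4745 0.2771 0.0997]]
dir tool [ 0.999  -0.0308  0.0314] jaw [-0.3629  0.0018  0.2069] grip [-0.2445 -0.0018  0.2106] knobgrip [-0.1705 -0.0041  0.2129] pitch 28.940797824944916 az -30.186847987109534
[0.3872 0.334  0.4074] [-3.1404 -0.5368  2.5795] F [-0.1202 -0.2359  0.5903] [ 0.469   0.0676  1.4283  0.4821  1.9043 -0.4396] 39.5
```

Request:
{"name": "play_rows", "arguments": {
  "translation": [
    [-0.85,-0.02,0],
    [-0.85,-0.02,0],
    [-0.85,-0.02,0],
    [-0.85,-0.02,0],
    [-0.85,-0.02,0],
    [0,0,0],
    [0,0,0],
    [0,0,0]
  ],
  "twist": [
    [0,0,0],
    [0,0,0],
    [0,0,0],
    [0,0,0],
    [0,0,0],
    [0,0,-0.3],
    [0,0,0],
    [0,0,0]
  ],
  "gripper": [-0.1,-0.1,-0.1,-0.1,-0.1,-0.1,-0.1,-0.1]
}}

```text
time: 40.6
tool_pos: [0.5074, 0.2543, 0.3216]
ee_rot: [3.122, -0.539, 2.618]
wrist_force: [-0.9, 0.5, 0.6]
width: 0.0422
finger_force: 0.0
```

```bash
python3 k.py;python3 - <<'E'
from h import *
a=save('wrist','w10.png');g=cv2.cvtColor(a,cv2.COLOR_RGB2HSV)
for r in range(160,270,5):
    m=np.where((g[r,270:380,1]<75)&(g[r,270:380,2]>80))[0]+270
    if len(m): print(r,m.min(),m.max(),end='; ')
o=robot.get_obs();T=R.from_euler('xyz',o['ee_rot']).as_matrix();print()
m=robot.camera_model('wrist');K=np.array(m['camera_matrix']);Rm=cv2.Rodrigues(np.array(m['rvec'],float))[0];C=-Rm.T@np.array(m['tvec']).ravel()
for r in range(160,270,10):
    d=(Rm.T@np.array([0,(r-K[1,2])/K[1,1],1]))@T;c=(C-o['tool_pos'])@T;print(r,(c+d*(.209-c[2])/d[2]).round(4)[:2],end=' ')
E
```

```text
J [[0.5615 0.2246 0.0443]
 [0.5616 0.2229 0.0422]] G [[0.5606 0.2236 0.0455]
 [0.4746 0.2751 0.1006]]
dir tool [1.     0.004  0.0084] jaw [-0.1964 -0.0035  0.2071] grip [-0.1375 -0.0033  0.2076] knobgrip [-0.0635 -0.003   0.2083] pitch 30.365905113406296 az -30.219948206134497
[0.5072 0.2544 0.3218] [ 3.1218 -0.5383  2.619 ] F [0.0518 0.6384 1.5107] [ 0.2633  0.2633  1.3753  0.4043  1.8643 -0.7325] 40.75
210 316 334; 215 312 339; 220 310 341; 225 309 342; 230 310 341; 235 312 339; 240 278 365; 245 270 379; 250 270 379; 255 270 379; 260 270 379; 265 270 379; 
160 [ 0.0533 -0.0004] 170 [ 0.0475 -0.0004] 180 [ 0.0416 -0.0004] 190 [ 0.0355 -0.0004] 200 [ 0.0294 -0.0004] 210 [ 0.0232 -0.0005] 220 [ 0.0168 -0.0005] 230 [ 0.0104 -0.0005] 240 [ 0.0038 -0.0005] 250 [-0.0029 -0.0005] 260 [-0.0098 -0.0005]
```

Request:
{"name": "play_rows", "arguments": {
  "translation": [
    [0,0,0.36],
    [0,0,0],
    [0,0,0],
    [0,0,0],
    [0,0,0],
    [0,0,0],
    [0.15,0,0],
    [0.15,0,0]
  ],
  "twist": [
    [0,0,0],
    [0,0,0],
    [0,0,0],
    [0,0,0],
    [0,0,0],
    [0,0,0],
    [0,0,0],
    [0,0,0]
  ],
  "gripper": [-0.1,-0.1,-1,-1,-1,-1,-1,-1]
}}

```text
time: 41.9
tool_pos: [0.4924, 0.2628, 0.3146]
ee_rot: [3.124, -0.54, 2.617]
wrist_force: [-0.6, -0.1, -0.1]
width: 0.001
finger_force: 0.0
```

```bash
cat > f.py <<'E'
from h import *
np.set_printoptions(precision=4,suppress=True)
o=robot.get_obs();T=R.from_euler('xyz',o['ee_rot']).as_matrix();print(o['tool_pos'],'Ftool',o['wrist_force']@T,o['width'],o['finger_force'])
E
python3 f.py
```

```text
[0.4924 0.2628 0.3146] Ftool [ 0.3744 -0.3971  0.3793] 0.0010325237328651544 0.0
```

Request:
{"name": "play_rows", "arguments": {
  "translation": [
    [0.12,0,-0.3],
    [0.12,0,-0.2],
    [0,0,0.3],
    [0,0,0.3],
    [0,0,-0.3],
    [0,0,-0.2],
    [0,0,0.3],
    [0,0,0]
  ],
  "twist": [
    [0,0,0],
    [0,0,0],
    [0,0,0],
    [0,0,0],
    [0,0,0],
    [0,0,0],
    [0,0,0],
    [0,0,0]
  ],
  "gripper": [-1,-1,-1,-1,-1,-1,-1,-1]
}}

```text
time: 42.7
tool_pos: [0.4869, 0.2658, 0.3215]
ee_rot: [3.125, -0.541, 2.616]
wrist_force: [-0.5, 0.1, -0.3]
width: 0.0006
finger_force: 0.0
```

```bash
python3 f.py; python3 k.py
```

```text
[0.4869 0.2658 0.3215] Ftool [ 0.2656 -0.1747  0.4971] 0.0005521871550703188 0.0
J [[0.5595 0.2267 0.0414]
 [0.5609 0.2196 0.0404]] G [[0.4647 0.2818 0.0893]
 [0.4687 0.2791 0.0859]]
dir tool [0.9903 0.0203 0.1375] jaw [-0.2173 -0.0037  0.1978] grip [-0.0992 -0.0012  0.2141] knobgrip [-0.026   0.0003  0.2243] pitch 23.067107305123816 az -31.501392733476585
[0.4871 0.2658 0.3223] [ 3.1245 -0.5403  2.6164] F [0.5027 0.4625 0.2142] [ 0.2906  0.2323  1.4125  0.4135  1.85   -0.7067] 42.85
```

Request:
{"name": "play_rows", "arguments": {
  "translation": [
    [0,0,0],
    [0,0,0],
    [0,0,0],
    [0.4,0,0.4]
  ],
  "twist": [
    [0,-0.95,0],
    [0,-0.95,0],
    [0,0,0],
    [0,0,0]
  ],
  "gripper": [-0.1,-0.1,-0.1,-0.1]
}}

```text
time: 43.55
tool_pos: [0.4708, 0.276, 0.3146]
ee_rot: [3.122, -0.349, 2.612]
wrist_force: [0.1, 0.1, 0.3]
width: 0.0289
finger_force: 0.0
```

```bash
python3 k.py;python3 - <<'E'
from h import *
a=save('wrist','w11.png');g=cv2.cvtColor(a,cv2.COLOR_RGB2HSV)
for r in range(100,270,5):
    m=np.where((g[r,270:380,1]<75)&(g[r,270:380,2]>80))[0]+270
    if len(m): print(r,m.min(),m.max(),end='; ')
E
```

```text
J [[0.5597 0.2248 0.0419]
 [0.5617 0.2232 0.0405]] G [[0.4643 0.2798 0.0852]
 [0.4632 0.2781 0.0883]
 [0.4699 0.278  0.085 ]]
dir tool [ 0.9993 -0.0045 -0.0377] jaw [-0.1926 -0.0025  0.2183] grip [-0.0743 -0.003   0.2139] knobgrip [-0.0004 -0.0034  0.2111] pitch 22.325253706914463 az -29.928763665749898
[0.4692 0.2765 0.3126] [ 3.1266 -0.352   2.6137] F [ 0.1137 -0.1738  0.2604] [ 0.3511  0.1724  1.4782  0.2812  1.7041 -0.6816] 43.7
205 312 331; 210 308 335; 215 306 337; 220 305 338; 225 306 337; 230 307 335; 235 308 334; 240 278 364; 245 270 379; 250 270 379; 255 270 379; 260 270 379; 265 270 379;
```

Request:
{"name": "play_rows", "arguments": {
  "translation": [
    [0,0,0.47],
    [0,0,0],
    [0,0,0],
    [0,0,0],
    [0,0,0]
  ],
  "twist": [
    [0,0,0],
    [0,0,0],
    [0,0,0],
    [0,0,0],
    [0,0,0]
  ],
  "gripper": [-0.1,-0.3,-1,-1,-1]
}}

```text
time: 44.55
tool_pos: [0.4646, 0.2798, 0.2963]
ee_rot: [3.124, -0.349, 2.613]
wrist_force: [0.3, -0.5, -0.1]
width: 0.0176
finger_force: 30.0
```

```bash
python3 f.py
```

```text
[0.4646 0.2798 0.2963] Ftool [-0.5018 -0.2721 -0.0659] 0.01760123741707895 29.989741906068375
```

Request:
{"name": "play_rows", "arguments": {
  "translation": [
    [0.15,0,0],
    [0.15,0,0],
    [0.15,0,0]
  ],
  "twist": [
    [0,0,0],
    [0,0,0],
    [0,0,0]
  ],
  "gripper": [-1,-1,-1]
}}

```text
time: 44.85
tool_pos: [0.4567, 0.2837, 0.3009]
ee_rot: [3.125, -0.317, 2.604]
wrist_force: [31.6, -19.2, -15.9]
width: 0.0171
finger_force: 35.6
```

```bash
python3 f.py
```

```text
[0.4567 0.2837 0.3009] Ftool [-40.059   -0.4237   3.5636] 0.017065384001896153 35.59336946345866
```

Hooked on the knob and pulling with 40 N. Now I'll wiggle while pulling.

Request:
{"name": "play_rows", "arguments": {
  "translation": [
    [0.1,0,-0.35],
    [0.1,0,-0.35],
    [0,0,0.35],
    [0,0,0.35],
    [0,0,-0.35],
    [0,0,0.35]
  ],
  "twist": [
    [0,0,0],
    [0,0,0],
    [0,0,0],
    [0,0,0],
    [0,0,0],
    [0,0,0]
  ],
  "gripper": [-1,-1,-1,-1,-1,-1]
}}

```text
time: 45.45
tool_pos: [0.4541, 0.2854, 0.3054]
ee_rot: [3.121, -0.305, 2.6]
wrist_force: [34.6, -21.5, -14.7]
width: 0.0176
finger_force: 34.9
```

```bash
python3 f.py; python3 k.py
```

```text
[0.4541 0.2854 0.3054] Ftool [-43.2783  -0.6479   1.7485] 0.017603782277784287 34.86051455140114
J [[0.5612 0.2273 0.0416]
 [0.5612 0.2222 0.0431]] G [[0.467  0.2822 0.0853]
 [0.4622 0.2815 0.0867]
 [0.4668 0.277  0.0828]]
dir tool [ 0.9981 -0.0156 -0.0604] jaw [-0.1965  0.0005  0.2108] grip [-0.0781 -0.0013  0.2036] knobgrip [-0.0042 -0.0025  0.1992] pitch 21.029186281421616 az -30.060336395293
[0.4533 0.2852 0.3026] [ 3.1255 -0.3069  2.5992] F [-45.212   -0.2671   3.9681] [ 0.384   0.146   1.5243  0.2546  1.6439 -0.6453] 45.6
```

Request:
{"name": "play_rows", "arguments": {
  "translation": [
    [0.1,0.3,0],
    [0,0.3,0.1],
    [0,0.3,-0.2],
    [0,0.3,0.2]
  ],
  "twist": [
    [0,0,0.6],
    [0,0,0.6],
    [0,0,0.6],
    [0,0,0.6]
  ],
  "gripper": [-1,-1,-1,-1]
}}

```text
time: 46.3
tool_pos: [0.4786, 0.324, 0.3]
ee_rot: [-3.077, -0.294, 2.342]
wrist_force: [34.4, -33.0, -16.4]
width: 0.0187
finger_force: 34.5
```

```bash
python3 f.py; python3 k.py
```

```text
[0.4786 0.324  0.3   ] Ftool [-50.3864   1.7708   1.7993] 0.01874756029807461 34.502175600045035
J [[0.5627 0.2298 0.038 ]
 [0.5623 0.2296 0.0417]] G [[0.4808 0.3048 0.0844]
 [0.4827 0.3093 0.0853]
 [0.4802 0.3024 0.0843]]
dir tool [ 0.9953 -0.0499 -0.0828] jaw [-0.1968  0.01    0.2088] grip [-0.0775  0.004   0.1989] knobgrip [-0.0039  0.0003  0.1928] pitch 21.963278325079138 az -43.006639139048914
[0.4773 0.3239 0.2974] [-3.0709 -0.2974  2.3436] F [-50.774    3.3987   1.8938] [ 0.4312  0.2378  1.427   0.2553  1.645  -0.3548] 46.45
```

Request:
{"name": "play_rows", "arguments": {
  "translation": [
    [0.1,0.3,0.1],
    [0.1,0.3,-0.2],
    [0,0,0.3],
    [0,0,-0.3],
    [0,0,0.2]
  ],
  "twist": [
    [0,0,0.6],
    [0,0,0.6],
    [0,0,0],
    [0,0,0],
    [0,0,0]
  ],
  "gripper": [-1,-1,-1,-1,-1]
}}

```text
time: 47.25
tool_pos: [0.4854, 0.3482, 0.2966]
ee_rot: [-3.031, -0.297, 2.221]
wrist_force: [24.7, -26.4, -12.6]
width: 0.0202
finger_force: 30.0
```

```bash
python3 f.py; python3 k.py
```

```text
[0.4854 0.3482 0.2966] Ftool [-38.0871   3.7657   1.076 ] 0.02019656144002835 29.956194162368774
J [[0.5628 0.2304 0.0405]
 [0.5602 0.2293 0.0431]] G [[0.489  0.3167 0.0784]
 [0.4884 0.3146 0.0809]
 [0.4896 0.3094 0.0782]]
dir tool [ 0.9978 -0.0635 -0.0209] jaw [-0.2087  0.0126  0.2001] grip [-0.0921  0.0051  0.1976] knobgrip [-0.0183  0.0004  0.1961] pitch 18.64480569339636 az -49.106902598747254
[0.4846 0.3482 0.2945] [-3.0276 -0.298   2.2204] F [-37.8176   3.4009   0.4297] [ 0.4602  0.283   1.3783  0.2692  1.6511 -0.208 ] 47.4
```

Request:
{"name": "play_rows", "arguments": {
  "translation": [
    [0,0,0],
    [0,0,0],
    [-0.35,0,0.08],
    [-0.33,0,0],
    [0,0,0],
    [0,0,0],
    [0,0,0]
  ],
  "twist": [
    [0,0,0],
    [0,0,0],
    [0,0,0],
    [0,0,0],
    [0,0,0],
    [0,0,0],
    [0,0,0]
  ],
  "gripper": [-0.3,-0.3,-0.3,-0.3,-1,-1,-1]
}}

```text
time: 48.4
tool_pos: [0.4919, 0.3375, 0.2866]
ee_rot: [-3.029, -0.333, 2.232]
wrist_force: [0.2, 0.9, -0.1]
width: 0.0127
finger_force: 0.0
```

```bash
python3 f.py; python3 k.py
```

```text
[0.4919 0.3375 0.2866] Ftool [0.5392 0.766  0.1902] 0.01273935748331314 0.0
J [[0.5653 0.2287 0.0333]
 [0.5667 0.2249 0.0327]] G [[0.4903 0.3188 0.0386]
 [0.4935 0.3176 0.0357]]
dir tool [0.9561 0.0129 0.2929] jaw [-0.2084  0.0126  0.1964] grip [-0.0958  0.0141  0.2309] knobgrip [-0.0251  0.015   0.2525] pitch 2.0199837240237604 az -50.96755388933429
[0.4919 0.3375 0.2868] [-3.0294 -0.3321  2.232 ] F [-0.1167  0.0003 -0.4171] [ 0.4321  0.2926  1.3852  0.2953  1.6522 -0.2518] 48.55
```

```bash
python3 - <<'E'
from h import *
np.set_printoptions(precision=4,suppress=True)
o=robot.get_obs();T=R.from_euler('xyz',o['ee_rot'])
yaw=np.pi-np.radians(51); D=R.from_euler('xyz',[np.pi,0,yaw])
print('rotvec tool',(T.inv()*D).as_rotvec()/0.1)
# destination TCP above grip
print('shift in tool',(np.array([.492,.318,.25])-o['tool_pos'])@T.as_matrix()/.04)
E
```

```text
rotvec tool [-1.0823 -3.3286 -0.0101]
shift in tool [-0.6575 -0.2118  0.7683]
```

Request:
{"name": "play_rows", "arguments": {
  "translation": [
    [-0.33,-0.11,0.1],
    [-0.33,-0.1,0.1],
    [0,0,0],
    [0,0,0],
    [0,0,0],
    [0,0,0]
  ],
  "twist": [
    [0,0,0],
    [0,0,0],
    [-0.27,-0.83,0],
    [-0.27,-0.83,0],
    [-0.27,-0.83,0],
    [-0.27,-0.83,0]
  ],
  "gripper": [-0.1,-0.1,-0.1,-0.1,-0.1,-0.1]
}}

```text
time: 49.45
tool_pos: [0.499, 0.3122, 0.2703]
ee_rot: [-3.141, 0.003, 2.249]
wrist_force: [-0.1, 0.4, -0.1]
width: 0.0416
finger_force: 0.0
```

```bash
python3 k.py
```

```text
J [[0.5629 0.2263 0.0357]
 [0.5656 0.2277 0.0358]] G [[0.4913 0.3213 0.0282]
 [0.4961 0.3152 0.0328]]
dir tool [0.9986 0.0215 0.0476] jaw [-0.1088 -0.0023  0.2346] grip [0.0065 0.0002 0.2401] knobgrip [0.0804 0.0018 0.2436] pitch -2.60611377159904 az -52.29057285122544
[0.4984 0.313  0.2706] [-3.1392 -0.0022  2.2503] F [ 0.6364 -0.5975  0.4761] [ 0.464   0.2351  1.4711  0.0017  1.4382 -0.2157] 49.6
```

Request:
{"name": "play_rows", "arguments": {
  "translation": [
    [0.15,0,0.5],
    [0,0,0.58],
    [0,0,0],
    [0,0,0],
    [0,0,0],
    [0,0,0]
  ],
  "twist": [
    [0,0,0.2],
    [0,0,0],
    [0,0,0],
    [0,0,0],
    [0,0,0],
    [0,0,0]
  ],
  "gripper": [-0.1,-0.1,-0.4,-1,-1,-1]
}}

```text
time: 50.5
tool_pos: [0.4953, 0.3185, 0.2296]
ee_rot: [3.14, -0.001, 2.23]
wrist_force: [-0.2, -0.3, 0.4]
width: 0.0177
finger_force: 30.0
```

```bash
python3 f.py
```

```text
[0.4953 0.3185 0.2296] Ftool [-0.1255 -0.3707 -0.3775] 0.017713817266872583 29.995080828666687
```

Request:
{"name": "play_rows", "arguments": {
  "translation": [
    [0.12,0,-0.1],
    [0.12,0,-0.1],
    [0.12,0,0],
    [0,0,0]
  ],
  "twist": [
    [0,0,0],
    [0,0,0],
    [0,0,0],
    [0,0,0]
  ],
  "gripper": [-1,-1,-1,-1]
}}

```text
time: 50.9
tool_pos: [0.4902, 0.3248, 0.2373]
ee_rot: [3.14, 0.019, 2.228]
wrist_force: [13.6, -17.1, -2.7]
width: 0.0177
finger_force: 30.0
```

```bash
python3 f.py; python3 k.py
```

```text
[0.4902 0.3248 0.2373] Ftool [-21.7903   0.2797   3.0972] 0.017663356763044962 29.980262517929077
J [[0.4918 0.3192 0.0477]
 [0.5673 0.225  0.0357]] G [[0.4928 0.3205 0.0393]
 [0.4929 0.3206 0.0462]
 [0.4953 0.3184 0.0425]]
dir tool [ 0.9993  0.0124 -0.0345] jaw [-0.062  -0.0013  0.1967] grip [-0.0023 -0.0006  0.1946] knobgrip [0.0717 0.0004 0.1921] pitch 0.927396852929535 az -53.06613835113029
[0.4903 0.3247 0.2372] [3.1402 0.0183 2.2277] F [-21.7178  -0.1583   3.0624] [ 0.4931  0.2592  1.5115 -0.0182  1.3666 -0.1602] 51.05
```

Request:
{"name": "play_rows", "arguments": {
  "translation": [
    [-0.2,0,0],
    [-0.01,0.25,0],
    [-0.01,0.25,0],
    [-0.01,0.25,0]
  ],
  "twist": [
    [0,0,0],
    [0,0,0.8],
    [0,0,0.8],
    [0,0,0.8]
  ],
  "gripper": [-1,-1,-1,-1]
}}

```text
time: 51.75
tool_pos: [0.5188, 0.3353, 0.2358]
ee_rot: [-3.141, 0.011, 1.986]
wrist_force: [6.3, -11.5, -3.7]
width: 0.0176
finger_force: 30.0
```

```bash
python3 n.py; python3 f.py
```

```text
[0.5188 0.3353 0.2358] -1.1557394599628719 ahead 0.014920935206370322 left 0.0014315084820167917 und 0.03319295205965367 F [  6.3 -11.5  -3.7] T [-2.49 -1.17  0.19] 0.017578580848341605 [-3.1406  0.0112  1.9859] 0.07180037463655013
[0.5188 0.3353 0.2358] Ftool [-12.9874   1.1402   3.8529] 0.017578580848341605 30.016900599002838
```

Request:
{"name": "play_rows", "arguments": {
  "translation": [
    [-0.01,0.2,0],
    [0.15,0.1,-0.1],
    [0.15,0,0.1],
    [0.15,0,0]
  ],
  "twist": [
    [0,0,0.8],
    [0,0,0.4],
    [0,0,0],
    [0,0,0]
  ],
  "gripper": [-1,-1,-1,-1]
}}

```text
time: 52.15
tool_pos: [0.5221, 0.3605, 0.2355]
ee_rot: [-3.14, -0.001, 1.871]
wrist_force: [0.9, -0.5, -0.7]
width: 0.0179
finger_force: 30.0
```

```bash
python3 n.py; python3 f.py; python3 k.py
```

```text
[0.5221 0.3605 0.2355] -1.2706548561302906 ahead 0.03699407219207769 left 0.005765353079047017 und 0.03288643494869209 F [ 0.9 -0.5 -0.7] T [ 0.09 -0.4  -0.02] 0.017885721046490204 [-3.1399 -0.0009  1.8709] 0.21434119904537527
[0.5221 0.3605 0.2355] Ftool [-0.7925  0.716   0.6652] 0.017885721046490204 29.980897307395935
J [[0.5549 0.2509 0.0307]
 [0.5581 0.2458 0.0319]] G [[0.5183 0.3577 0.039 ]
 [0.5221 0.3543 0.0396]]
dir tool [ 0.9973 -0.0245 -0.0688] jaw [-0.1181  0.0008  0.2041] grip [-0.0045 -0.002   0.1962] knobgrip [ 0.0693 -0.0038  0.1911] pitch 4.028068841178498 az -71.36569297146401
[0.5214 0.3608 0.2355] [-3.1388 -0.0014  1.8716] F [0.3012 0.8663 2.5851] [0.5155 0.3577 1.3881 0.002  1.3982 0.2143] 52.3
```

The wrench is free. I'll lift it and check the nut while leaving.

Request:
{"name": "play_rows", "arguments": {
  "translation": [
    [0,0,-0.5],
    [0,0,-0.9],
    [0,0,-0.9],
    [0,0,0]
  ],
  "twist": [
    [0,0,0],
    [0,0,0],
    [0,0,0],
    [0,0,0]
  ],
  "gripper": [-1,-1,-1,-1]
}}

```text
time: 53.0
tool_pos: [0.5235, 0.3603, 0.3352]
ee_rot: [3.13, -0.002, 1.87]
wrist_force: [0.6, 1.2, -1.8]
width: 0.0179
finger_force: 30.0
```

```bash
python3 n.py; python3 k.py; python3 - <<'E'
from h import *
np.set_printoptions(precision=3,suppress=True)
o=robot.get_obs();p=o['tool_pos'];T=R.from_euler('xyz',o['ee_rot'])
# mid stop: view pose with tool x pointing to nut side? plan straight carry: 16 rows, heading -> 0.03
tgt=np.array([.5113,-.152,p[2]]);yaw0=o['ee_rot'][2];yaw1=np.pi+.031;N=18
d=(yaw1-yaw0)/14
print('yaw step',d/.1)
pos=p.copy();y=yaw0
for i in range(N):
    st=(tgt-p)/N
    M=R.from_euler('xyz',[np.pi,0,y]).as_matrix();print(i,(st@M/.04).round(2)[:2]);
    if i<14: y+=d
for n in ('bottle','tumbler','remote'):
    r=robot.spot_point(n,'top');print(n,r[0]['centre'] if r else None)
E
```

```text
[0.5235 0.3603 0.3352] -1.2715840507528995 ahead 0.03635741661538501 left 0.004559970795502398 und 0.13261996358035422 F [ 0.6  1.2 -1.8] T [ 0.1  -0.14 -0.02] 0.0178785113530806 [ 3.13   -0.0023  1.87  ] 0.21442050599382528
J [[0.5609 0.2558 0.1091]
 [0.5245 0.3621 0.1382]
 [0.5597 0.2547 0.1078]
 [0.5574 0.2515 0.1035]] G [[0.525  0.3623 0.1359]
 [0.5205 0.3624 0.1375]
 [0.5246 0.3585 0.1301]]
dir tool [ 0.973  -0.029  -0.2289] jaw [-0.0834  0.0047  0.2117] grip [0.0011 0.0022 0.1919] knobgrip [0.0731 0.0001 0.1749] pitch 13.211312279610992 az -71.19363201597967
[0.5222 0.3597 0.3264] [-3.1382  0.0005  1.87  ] F [-0.4874  0.0903  4.0858] [0.5137 0.3003 1.2765 0.0003 1.5682 0.2145] 53.15
yaw step 0.9302394819147106
0 [-0.67 -0.22]
1 [-0.65 -0.29]
2 [-0.62 -0.35]
3 [-0.59 -0.4 ]
4 [-0.55 -0.45]
5 [-0.5 -0.5]
6 [-0.45 -0.55]
7 [-0.4  -0.59]
8 [-0.34 -0.62]
9 [-0.29 -0.65]
10 [-0.22 -0.68]
11 [-0.16 -0.69]
12 [-0.09 -0.7 ]
13 [-0.03 -0.71]
14 [ 0.04 -0.71]
15 [ 0.04 -0.71]
16 [ 0.04 -0.71]
17 [ 0.04 -0.71]
bottle [0.5646, 0.4193, -0.0003]
tumbler [0.591, 0.0016, 0.0041]
remote [0.4332, 0.0171, 0.0002]
```

Request:
{"name": "play_rows", "arguments": {
  "translation": [
    [-0.67,-0.22,-0.25],
    [-0.65,-0.29,-0.25],
    [-0.62,-0.35,-0.25],
    [-0.59,-0.4,0],
    [-0.55,-0.45,0],
    [-0.5,-0.5,0],
    [-0.45,-0.55,0],
    [-0.4,-0.59,0]
  ],
  "twist": [
    [0,0,-0.93],
    [0,0,-0.93],
    [0,0,-0.93],
    [0,0,-0.93],
    [0,0,-0.93],
    [0,0,-0.93],
    [0,0,-0.93],
    [0,0,-0.93]
  ],
  "gripper": [-1,-1,-1,-1,-1,-1,-1,-1]
}}

```text
time: 54.4
tool_pos: [0.5172, 0.1317, 0.3582]
ee_rot: [-3.142, -0.001, 2.618]
wrist_force: [0.4, 0.1, -2.1]
width: 0.0176
finger_force: 30.0
```

Request:
{"name": "play_rows", "arguments": {
  "translation": [
    [-0.34,-0.62,0],
    [-0.29,-0.65,0],
    [-0.22,-0.68,0],
    [-0.16,-0.69,0],
    [-0.09,-0.7,0],
    [-0.03,-0.71,0],
    [0.04,-0.71,0],
    [0.04,-0.71,0]
  ],
  "twist": [
    [0,0,-0.93],
    [0,0,-0.93],
    [0,0,-0.93],
    [0,0,-0.93],
    [0,0,-0.93],
    [0,0,-0.93],
    [0,0,0],
    [0,0,0]
  ],
  "gripper": [-1,-1,-1,-1,-1,-1,-1,-1]
}}

```text
time: 55.2
tool_pos: [0.5118, -0.0955, 0.3581]
ee_rot: [3.142, -0.001, -3.111]
wrist_force: [0.2, 0.8, -3.0]
width: 0.0175
finger_force: 30.0
```

Request:
{"name": "play_rows", "arguments": {
  "translation": [
    [0.04,-0.71,0],
    [0.04,-0.71,0],
    [0,0,0]
  ],
  "twist": [
    [0,0,0],
    [0,0,0],
    [0,0,0]
  ],
  "gripper": [-1,-1,-1]
}}

```text
time: 55.5
tool_pos: [0.5103, -0.1542, 0.3579]
ee_rot: [-3.14, -0.001, -3.115]
wrist_force: [0.6, 0.1, -3.3]
width: 0.0178
finger_force: 30.0
```

```bash
python3 n.py; python3 - <<'E'
from h import *
np.set_printoptions(precision=4,suppress=True)
t=save('top','t12.png');s=save('scene','s12.png');robot.snapshot('wrist')
for c in ('top','scene','wrist'):
    for n in ('wrench','wrench_grip','nut'):
        for d in robot.spot_point(n,c)[:2]:
            if d['centre'][0]>.3: print(c,n,np.array(d['centre']),round(d['score'],2))
# nut outline in top view
q=proj('top',[.5725,.217,.053])[0];print(q)
g=cv2.cvtColor(t,cv2.COLOR_RGB2GRAY)[int(q[1])-12:int(q[1])+13,int(q[0])-12:int(q[0])+13];print(g)
E
```

```text
[ 0.5103 -0.1542  0.3579] 0.026406042841846666 ahead -0.04303338929206843 left 0.3694122374715473 und 0.15527570880378472 F [ 0.6  0.1 -3.3] T [ 0.07 -0.05  0.01] 0.017760348935202723 [-3.1398 -0.0013 -3.1152] -1.9964081086883028
top wrench [ 0.6233 -0.1484  0.1345] 0.59
top wrench_grip [ 0.5101 -0.1534  0.163 ] 0.76
top nut [0.5701 0.2175 0.0331] 0.45
scene wrench [ 0.6247 -0.1482  0.1342] 0.61
scene wrench_grip [ 0.5141 -0.1554  0.1608] 0.8
scene nut [0.5708 0.219  0.0312] 0.55
wrist wrench [ 0.6264 -0.1496  0.1332] 0.91
wrist wrench [ 0.509  -0.1508  0.1609] 0.17
wrist wrench_grip [ 0.5093 -0.1515  0.1589] 0.87
[242.5896 157.6566]
[[180 179 179 177 178 177 178 197 237 242 241 243 242 241 242 242 242 244
  244 243 243 243 243 243 243]
 [176 177 177 177 177 176 179 213 239 241 241 243 242 241 242 242 243 244
  244 243 243 244 243 244 243]
 [177 178 178 178 178 178 182 223 240 241 241 243 242 242 243 243 237 237
  237 236 236 243 244 244 243]
 [181 182 182 181 181 180 186 236 243 241 242 244 243 243 237 234 200 188
  186 184 192 232 243 244 244]
 [182 183 182 181 183 180 182 237 243 
[... 1467 characters left out ...]
27 232 235 229 223 186 192 192 168 144
  143 225 235 170 206 245 247]
 [187 187 186 185 190 229 231 233 230 230 234 229 179 157 143 139 146 170
  214 241 197 161 241 247 243]
 [183 184 184 183 190 238 235 234 230 229 229 206 158 169 191 195 206 224
  228 214 168 218 244 246 235]
 [180 182 183 181 181 234 237 232 229 230 229 226 203 223 228 219 210 211
  183 168 211 242 244 245 217]
 [180 180 180 178 177 226 233 233 234 232 232 228 219 220 220 196 181 203
  204 222 238 243 243 245 181]
 [181 180 180 180 203 234 231 231 234 233 235 230 229 221 219 211 211 231
  234 239 242 243 243 245 162]
 [178 178 177 179 212 239 236 229 228 229 231 230 228 229 231 235 234 234
  238 243 244 244 245 245 154]]
```

The top-view pixels put the nut's flats at about −14° mod 60. That matches the expected −17° at the stop, so the nut is tight. I'll lower the wrench onto the mat and let it level.

Request:
{"name": "play_rows", "arguments": {
  "translation": [
    [0,0,0.85],
    [0,0,0.85],
    [0,0,0.85],
    [0,0,0.5],
    [0,0,0.25],
    [0,0,0.25],
    [0,0,0.2],
    [0,0,0]
  ],
  "twist": [
    [0,0,0],
    [0,0,0],
    [0,0,0],
    [0,0,0],
    [0,0,0],
    [0,0,0],
    [0,0,0],
    [0,0,0]
  ],
  "gripper": [-1,-1,-1,-1,-1,-1,-1,-1]
}}

```text
time: 56.9
tool_pos: [0.5109, -0.1512, 0.208]
ee_rot: [3.142, 0.0, -3.111]
wrist_force: [-1.2, 0.1, -1.9]
width: 0.0174
finger_force: 30.0
```

```bash
python3 n.py; python3 s.py
```

```text
[ 0.5109 -0.1512  0.208 ] 0.030656564091812832 ahead -0.04210713701736263 left 0.3661620805213417 und 0.005395073775591952 F [-1.2  0.1 -1.9] T [ 0.08 -0.13 -0.01] 0.01740352514189633 [ 3.1416  0.0003 -3.1109] -1.9957846373463837
top wrench [ 0.629  -0.1469  0.0072] 0.49
top wrench_grip [ 0.5105 -0.1501  0.0127] 0.49
scene wrench [ 0.63   -0.1534  0.0047] 0.72
```

Request:
{"name": "play_rows", "arguments": {
  "translation": [
    [0,0,0.05],
    [0,0,0],
    [0,0,0],
    [0,0,0],
    [0,0,0],
    [0,0,-0.7],
    [0,0,-1],
    [0,0,-1]
  ],
  "twist": [
    [0,0,0],
    [0,0,0],
    [0,0,0],
    [0,0,0],
    [0,0,0],
    [0,0,0],
    [0,0,0],
    [0,0,0]
  ],
  "gripper": [-1,0,0,0,0,0,0,0]
}}

```text
time: 58.0
tool_pos: [0.5103, -0.1511, 0.3145]
ee_rot: [3.141, -0.003, -3.111]
wrist_force: [0.9, -0.3, 0.3]
width: 0.0473
finger_force: 0.0
```

```bash
python3 n.py; python3 - <<'E'
from h import *
np.set_printoptions(precision=4,suppress=True)
for c in ('wrist','top','scene'):
    robot.snapshot(c)
    for n in ('wrench','wrench_grip','small_wrench','bottle','tumbler','remote','mug','notepad','mat'):
        for d in robot.spot_point(n,c)[:1]:
            if d['centre'][0]>.3: print(c,n,np.array(d['centre']),round(d['score'],2))
E
```

```text
[ 0.5103 -0.1511  0.3145] 0.030697167441889217 ahead -0.041539174784297035 left 0.36600300729541063 und 0.11187326706959844 F [ 0.9 -0.3  0.3] T [ 0.04 -0.13  0.09] 0.04727004058304377 [ 3.1405 -0.0026 -3.1109] -1.9958537647238452
wrist wrench [ 0.6253 -0.1454  0.0002] 0.95
wrist wrench_grip [ 0.5091 -0.1503  0.0065] 0.62
wrist small_wrench [ 0.6057 -0.2413  0.005 ] 0.81
wrist tumbler [ 0.5851  0.0042 -0.0006] 0.7
wrist remote [ 0.4318  0.0175 -0.0009] 0.93
wrist mug [ 0.5629 -0.454   0.0003] 0.88
wrist notepad [ 0.4302 -0.4177  0.0024] 0.85
wrist mat [ 0.5367 -0.1999 -0.0015] 0.79
top bottle [0.5654 0.423  0.0031] 0.63
top tumbler [0.5896 0.0029 0.0011] 0.72
top remote [ 0.4329  0.0162 -0.0017] 0.87
top mug [ 0.5619 -0.4534 -0.0031] 0.74
top notepad [ 0.4325 -0.4179 -0.0047] 0.62
top mat [ 0.5368 -0.1998  0.0004] 0.69
scene bottle [0.5643 0.422  0.0008] 0.84
scene remote [ 0.4335  0.0207 -0.0016] 0.91
scene mug [ 0.5637 -0.4588  0.    ] 0.97
scene notepad [ 0.4309 -0.4168 -0.0025] 0.6
scene mat [ 0.5402 -0.2006  0.0023] 0.64
```

All objects are where they started and the wrench is flat on the mat, so I'm handing the job in.

```bash
python3 -c "
from h import *
print(robot.close_job())"
```

```text
the job is handed in; nothing more can be done
None
```

The job is handed in; no verdict came back. The nut was run snug by the fingers and wrenched to what the torque and camera readings indicate is its stop (joint values can't be read directly). The wrench wedged on the nut and had to be worked free, but it now lies flat on the mat, and nothing else had moved when last seen.

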